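# Hang the weighing pan under the spring scale

### The arm

A 6-joint arm with a two-finger parallel gripper is mounted at the origin on a cart in front of the work surface, level with it; the furniture and walls round the work are solid. World frame = base frame: x ahead of the robot, y to its left, z up, the work surface at z = 0. Lengths are in m, angles in degrees, forces in N, time in s.
With the tool pointing down it reaches from about 0.35 to 0.875 m from the base axis. Payload 4.2 kg.
Tool frame: the origin (TCP) lies at the very end of the fingers, on their centre line; the grasp point (between the pads) lies 19 mm behind it (r.grip_point_offset is the distance from the TCP to the grasp point, in m); z points along the fingers, y is the line along which they close (so a half turn about z gives the same grasp; the last joint's range is limited). The gripper opens to 87 mm and grips with 3 to 60 N. Pads are 19 mm wide; open, the fingers measure 117 mm over their backs; the gripper's body (75 mm by 190 mm) begins 51 mm behind the grasp point.
Start: joints at [-58.006, 22.042, 0.453, 0, -68.411, -14.817], TCP at [0.185, -0.597, 0.223] pointing down, gripper open.
Joint ranges: [-179.83, 179.83], [-69.29, 118.12], [-61.27, 80.66], [-181.25, 117.63], [-171.15, -9.14], [-177.46, 177.46]. Speed limits (degrees/s): [159.86, 159.86, 180, 180, 180, 180].

### API

Orientations are given as a 3x3 rotation matrix whose columns are the frame's x, y, z axes.
In Python, from station import r gives the robot as it stands.
- The arm moves only by the tool move_arm, never from a script. Its argument "series" is a list of rows, each a list of 3 entries, a list of its own where there are three numbers: the turn, a rotation vector about the tool's x, y, z as a fraction of full scale, then the shift along the tool's x, y, z as a fraction of full scale, then the opening, from 0 (shut) to 1 (fully open). A call has 1 to 12 rows; each row shifts and turns the commanded pose from where the row before left it, along the tool's axes as they then stand; what a row does not reach is not made up. Full scale, the value 1, is 0.5 m for a shift and 0.1 rad for a turn. A row lasts 1/10 s, in which the tool goes at most 50 mm and 8.59 degrees, less where a joint would pass 70% of its speed; a pose out of reach is approached as far as the arm can. A call with a number of a shift or a turn outside -1 to 1 is refused whole. A call with a gripper value outside its range is refused whole. The fingers move at their own pace and stop on an object; the grip force is fixed at half the most. Time passes only in rows, so rows that do not move let the fingers close. It gives the time, the measured TCP pose, the force, the opening and the grip force at its end, in the units of the state.
- r.sense(): the state, without advancing time (a new reading comes with each control period).
- r.capture(name): name is "side" or "top" or "wrist"; returns a dict with "img" (420x560x3 uint8, red, green, blue), "fx", "fy", "cx", "cy" (pixels), "origin" and "orientation" of the camera in the world. Camera axes: x right, y up, looking along -z (the intrinsics and any distortion apply to the point x, -y, -z); pixel columns grow to the right and rows downward; lengths in m; the calibration is good to about 2 mm. A picture is of the moment at which its call begins. There is no depth.
- r.finish_job(): hands the job in; it is judged then, once.
Trained networks look in the newest picture that a camera, given by its name, has taken for a name from the list of things; names that differ only in an ending like _2 or _b are one class to them, and where a whole thing is asked for, a point or a joint stands for the part that bears it (a point fixed in the world has none). Each returns a list of dicts, best first, with "score" (0 to 1); they miss things now and then, are a little off and sometimes report something else, mostly with a low value. They report only what shows in the picture. A call takes as long as a camera call. They do not tell look-alikes from the thing itself.
- r.cut_out(target, camera): "pixels" (420x560 bool, what is visible of it) and "centre" ([column, row] in pixels, amid what is visible of it).
- r.pinpoint(target, camera): "centre" ([column, row] in pixels: a listed point, or the origin of a listed thing).
The state is a dict: "time_s": time; "joints": joint angles; "joint_velocities": joint speeds; "effort": joint torques, N m; "tcp_pos": TCP position; "ee_rot": TCP orientation; "wrist_force": force on the tool from outside, world axes, zero at the start; "moment": the same for the moment, N m; "gripper_width": opening from 0.0 (shut) to 1.0 (fully open); "gripper_force": force on a finger pad.
Only numpy, scipy, OpenCV 4.12 (cv2) and the standard library are available. Lean on these libraries where they do the work, as an engineer would, in place of code of your own. Each camera call takes 0.05 s, during which the arm holds its last target. There are 200 camera calls.

### The job

Weigh the lemon: hang the pan it lies in from the steel ring under the hanging scale, by putting the pan's snap hook through the ring and drawing it down until the ring's bar has pushed in past the spring gate and the gate has shut again below it. Never pull or jolt the scale so far that the red part of its plunger comes out of the tube; keep the lemon in the pan, leave the other things where they are, and let go so that the pan hangs still and free.

Things in the scene. Friction and masses are not known exactly. Their poses are not given: they have to be found in the camera images.
- stand: Fixed stand: round dark metal foot 180 mm across and 16 mm high, 12 mm steel tube rising at its far end and bent over toward the robot at 450 mm height, ending above the scale. Origin: centre of the foot's underside. Its +x axis points from the scale to the upright, away from the robot (turned up to about 0.3 rad); the upright is 130 mm behind the scale's axis.
- scale: White spring scale, a tube 32 mm across with blue bands, hung from the stand's arm on a pivot so that it can swing every way. Origin: the pivot at its top; z up, x as the stand's x. The tube reaches from 11 to 126 mm under the origin; a plunger 14 mm thick comes out of its lower end and carries a steel ring.
- scale_mouth (a point): Centre of the tube's lower end, 126 mm under the pivot. Below it hangs an upright ring of 6 mm wire in the scale's y-z plane, 52 mm wide, 78 mm high inside, its bottom a straight bar along y. The ring is screwed on by a varying length: unloaded, the bar's centre is anywhere from 103 to 131 mm under this point, which is not measured. Under pull it sinks further by scale_draw.
- scale_draw (a joint): The scale's reading: how far its plunger is drawn down, in m. 0 unloaded, about 0.00025 per newton of pull. The plunger's red part begins to show below the tube at 0.00225 (9 N).
- pan: Aluminium weighing pan with the lemon in it, 0.33 to 0.38 kg in all. Origin: centre of its underside, z up. Bowl 112 mm across, 40 mm high. A wire bail stands over the bowl in the y-z plane, its top at z=100 mm, and carries the snap hook, which lies in the pan's x-z plane; the handle is on the -x side.
- pan_grip (a point): Middle of the pan's black handle, a flat bar 44 mm long in x, 12 mm thick in y, 24 mm high: 73 mm from the pan's axis toward its -x, 34 mm above its underside.
- hook_seat (a point): Home place of the bar's centre, under the hook's crown: on the pan's axis, 139 mm above its underside. The hook is of 6 mm wire and open downward: shank at x=-10 mm in the pan's frame, top of the crown at z=148 mm, nose at x=+10 to +12 mm ending at z=110 mm; 14 mm free between shank and nose.
- pan_gate (a joint): Brass spring gate across the hook's mouth. 0 shut; grows to 1.0 rad as the bar presses it up and in. The bar meets it about 19 mm under its home place; pushing past takes about 5 to 7 N, more than pan and lemon weigh; then it springs shut under the bar and the pull drops. Under the mere weight the bar stays stuck outside, the gate partly open.
- lemon: Yellow lemon, 71x53x51 mm, lying loose in the pan. Origin: middle of its underside as it first lay.
- apple: Red apple, 72 mm, standing by the coffee maker and the stand; to be left alone. Origin under its middle.
- mug: Orange mug, 101 mm high, left of the stand (another one stands far right at the wall); to be left alone. Origin under its middle.
- salt_pot: Pink salt pot with a wooden lid, 77 mm across, 100 mm high, right of the coffee maker (another stands far right); to be left alone. Origin under its middle.
Mind the look-alikes: they are no part of the job. There is more than one size of the lemon; the job needs the largest.

How it is judged (in metres and radians):
At the end, for the whole second after the job is handed in: The pan hangs free from the scale's ring: gate shut (under 0.06 rad), reading over 0.5 mm, hook within 25 mm of the scale's axis seen from above, underside over 25 mm up, tilt under 0.25 rad, speed under 0.06 m/s, the lemon in it (value of joint pan_gate below 0.06 rad and value of joint scale_draw above 0.0005 m and contact force between pan and scale above 1.2 N and horizontal distance between hook_seat and scale below 0.025 m and height (world z) of pan above 0.025 m and angle between pan's own z axis and vertical below 0.25 rad and linear speed of pan below 0.06 m/s and horizontal distance between lemon and pan below 0.06 m and z of lemon in the frame of pan between -0.005 and 0.07 m); the robot touches nothing.
It fails at once if the scale's plunger is drawn out to its red part (over 2.25 mm, 9 N) (value of joint scale_draw above 0.00225 m).
It fails at once if the lemon falls out of the pan (distance between lemon and pan above 0.09 m).
It fails at once if the apple, the mug or the salt pot is moved by more than 15 mm (distance of any of apple, mug, salt_pot from where it was at the start of the episode above 0.015 m).
It also fails if it takes over 70 s, if anything falls off the work surface, if the arm or the gripper's body presses on something with over 40 N, if the wrist force passes 120 N, or if a joint passes its speed limit or range.

## Working session

There is one attempt and no reset: what is moved stays moved. The work goes in short steps, Python scripts to look and compute and a tool call to move; the robot and the scene stay as the last step left them, time stands still between calls to the robot, and variables do not carry over. Pictures are saved under pics/ and viewed, at most 10 in all, crops included, and the job is handed in when it is done.

Besides the shell and the picture viewer there is one more tool, called after "Call:" by a JSON object that holds its "op" and its "data". move_arm: Moves the arm, as the interface text tells. Its arguments: {"type":"object","properties":{"series":{"type":"array"}},"required":["series"]}

```bash
mkdir -p pics; ls; cat > h.py <<'E'
from station import r
import numpy as np, cv2
def cap(n,save=None):
    c=r.capture(n)
    if save: cv2.imwrite('pics/'+save,c['img'][:,:,::-1])
    return c
def ray(c,px):
    d=np.array([(px[0]-c['cx'])/c['fx'],-(px[1]-c['cy'])/c['fy'],-1.])
    d=np.array(c['orientation'])@d
    return np.array(c['origin']),d/np.linalg.norm(d)
def proj(c,p):
    q=np.array(c['orientation']).T@(np.array(p)-c['origin'])
    return np.array([c['cx']+c['fx']*q[0]/-q[2],c['cy']+c['fy']*q[1]/q[2]])
def tri(*rs):
    A=sum(np.eye(3)-np.outer(d,d) for o,d in rs); b=sum((np.eye(3)-np.outer(d,d))@o for o,d in rs)
    p=np.linalg.solve(A,b); return p,[np.linalg.norm(np.cross(p-o,d)) for o,d in rs]
def onz(ry,z): o,d=ry; return o+d*(z-o[2])/d[2]
E
python3 - <<'E'
from h import *
for n in ['side','top','wrist']:
    c=cap(n,n+'0.png'); print(n,np.round(c['origin'],3),np.round(c['orientation'],3).tolist(),c['fx'],c['fy'],c['cx'],c['cy'],[k for k in c])
    for t in ['scale','scale_mouth','stand','pan','pan_grip','hook_seat','lemon','apple','mug','salt_pot']:
        print(t,[(np.round(x['centre']).tolist(),round(x['score'],2)) for x in r.pinpoint(t,n)])
a=cv2.imread('pics/side0.png');b=cv2.imread('pics/top0.png')
s=r.sense();print(s)
E
```

```text
pics
side [ 0.441 -1.293  0.776] [[0.995, 0.014, -0.094], [-0.092, 0.37, -0.924], [0.022, 0.929, 0.37]] 465.6723844053463 465.6723844053463 278.4977483202171 209.14849234649967 ['img', 'fx', 'fy', 'cx', 'cy', 'origin', 'orientation']
scale [([270.0, 144.0], 0.93)]
scale_mouth [([276.0, 186.0], 0.59)]
stand [([287.0, 273.0], 0.62)]
pan []
pan_grip [([241.0, 306.0], 0.57)]
hook_seat [([265.0, 280.0], 0.73)]
lemon [([268.0, 322.0], 0.74), ([262.0, 362.0], 0.66), ([226.0, 350.0], 0.54)]
apple [([306.0, 294.0], 0.56)]
mug [([269.0, 241.0], 0.79)]
salt_pot [([329.0, 361.0], 0.91), ([264.0, 326.0], 0.48)]
top [-0.018 -0.092  1.633] [[0.066, 0.914, -0.399], [-0.998, 0.06, -0.028], [-0.002, 0.4, 0.916]] 446.54278042152146 446.54278042152146 272.81038410980244 209.47626847297417 ['img', 'fx', 'fy', 'cx', 'cy', 'origin', 'orientation']
scale [([235.0, 194.0], 0.73)]
scale_mouth [([240.0, 208.0], 0.5)]
stand [([247.0, 227.0], 0.94)]
pan [([318.0, 255.0], 0.59)]
pan_grip [([306.0, 267.0], 0.64)]
hook_seat [([318.0, 238.0], 0.55), ([237.0, 192.0], 0.5)]
lemon [([357.0, 260.0], 0.61), ([315.0, 250.
[... 598 characters left out ...]
6.84125782e+01, -1.48173766e+01]), 'joint_velocities': array([0.01087167, 0.11317721, 0.00284012, 0.00355008, 0.01507867,
       0.01412236]), 'effort': array([-2.87844978e-04, -3.90455496e+01,  1.87615228e+01,  4.22430217e+00,
        1.54000724e-02, -2.57638152e-05]), 'tcp_pos': array([ 0.18459377, -0.59708371,  0.2225441 ]), 'ee_rot': array([[-9.55396947e-01, -2.95324691e-01, -2.73295457e-05],
       [-2.95324692e-01,  9.55396946e-01,  3.49086656e-05],
       [ 1.58011737e-05,  4.14227222e-05, -9.99999999e-01]]), 'wrist_force': array([ 0.15762599, -0.484618  ,  0.03755367]), 'moment': array([ 0.05589124,  0.00237624, -0.00584205]), 'gripper_force': 0.0, 'gripper_width': 0.997332258485512}
```

View pics/side0.png

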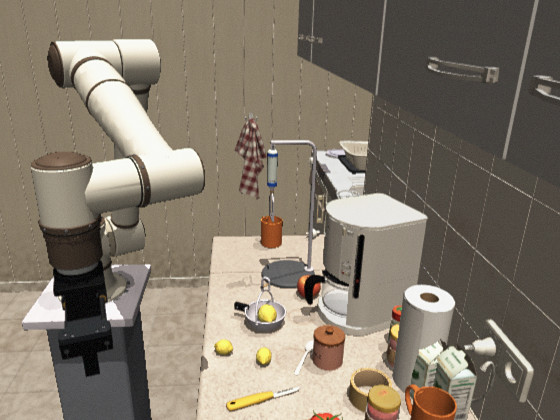

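View pics/top0.png

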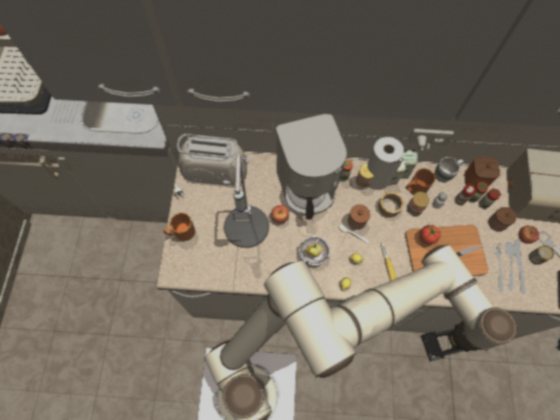

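```bash
python3 - <<'E'
from h import *
s=r.capture('side');t=r.capture('top')
P={'scale':((270,144),(235,194)),'mouth':((276,186),(240,208)),'stand':((287,273),(247,227)),'grip':((241,306),(306,267)),'seat':((265,280),(318,238)),'lemon':((268,322),(315,250)),'apple':((306,294),(277,220)),'mug':((269,241),(181,231)),'salt':((329,361),(354,219))}
for k,(a,b) in P.items():
    p,e=tri(ray(s,a),ray(t,b)); print(k,p.round(3),np.round(e,4), 'onz0 side',onz(ray(s,a),0).round(3),'top',onz(ray(t,b),0).round(3))
print('pan top z0',onz(ray(t,(318,255)),0).round(3))
E
```

```text
scale [0.546 0.06  0.442] [0.0028 0.0028] onz0 side [0.692 1.864 0.   ] top [0.751 0.116 0.   ]
mouth [0.563 0.056 0.31 ] [0.0063 0.0063] onz0 side [0.655 0.967 0.   ] top [0.691 0.09  0.   ]
stand [0.61  0.054 0.008] [0.0013 0.0013] onz0 side [0.613 0.069 0.   ] top [0.612 0.055 0.   ]
grip [ 0.454 -0.18   0.04 ] [0.0012 0.0012] onz0 side [ 0.456 -0.119  0.   ] top [ 0.465 -0.182  0.   ]
seat [ 0.525 -0.213  0.144] [0.006 0.006] onz0 side [0.536 0.027 0.   ] top [ 0.584 -0.224  0.   ]
lemon [ 0.53  -0.213  0.008] [0.0013 0.0013] onz0 side [ 0.53  -0.203  0.   ] top [ 0.534 -0.214  0.   ]
apple [ 0.655 -0.06  -0.004] [0.0039 0.0039] onz0 side [ 0.658 -0.065  0.   ] top [ 0.649 -0.061  0.   ]
mug [0.573 0.309 0.006] [0.0029 0.0029] onz0 side [0.571 0.318 0.   ] top [0.578 0.311 0.   ]
salt [ 0.673 -0.365 -0.007] [0.0021 0.0021] onz0 side [ 0.669 -0.374  0.   ] top [ 0.673 -0.364  0.   ]
pan top z0 [ 0.515 -0.226  0.   ]
```

Side view: the pan with a lemon is at (266,315), its handle at (241,306) and the hook at (265,281). The scale is at (270,165) and the stand foot at (288,272). There are three lemons in the side view: (268,314) in the pan, (224,347) and (263,355). The one in the pan fits, since it looks largest and lies in the pan. I'll confirm that in a close wrist view and turn the tool first.

Call:
{"op": "move_arm", "data": {"series": [[[0, 0, 0.9], [0, 0, 0], 1], [[0, 0, 0.9], [0, 0, 0], 1], [[0, 0, 0.9], [0, 0, 0], 1], [[0, 0, 0.9], [0, 0, 0], 1], [[0, 0, 0.9], [0, 0, 0], 1], [[0, 0, 0.9], [0, 0, 0], 1], [[0, 0, 0.9], [0, 0, 0], 1], [[0, 0, 0.9], [0, 0, 0], 1]]}}

```text
time_s: 2.55
tcp_pos: [0.1846, -0.5971, 0.2226]
ee_rot: [[-0.911, 0.411, 0.0], [0.411, 0.911, -0.0], [-0.0, -0.0, -1.0]]
wrist_force: [-0.1, -0.2, 0.3]
gripper_width: 1.001
gripper_force: 0.0
```

```bash
cat >> h.py <<'E'
def rows(target,s=None):
    s=s or r.sense(); d=np.array(s['ee_rot']).T@(np.array(target)-s['tcp_pos']); print('tcp',np.round(s['tcp_pos'],4),'tool shift m',d.round(4),'frac total',(d/0.5).round(3))
E
python3 - <<'E'
from h import *
print(r.sense()['ee_rot'].round(3)); rows([0.28,-0.13,0.30])
E
```

```text
[[-0.911  0.411  0.   ]
 [ 0.411  0.911 -0.   ]
 [-0.    -0.    -1.   ]]
tcp [ 0.1846 -0.5971  0.2226] tool shift m [ 0.1052  0.465  -0.0774] frac total [ 0.21   0.93  -0.155]
```

Call:
{"op": "move_arm", "data": {"series": [[[0, 0, 0], [0.017, 0.077, -0.013], 1], [[0, 0, 0], [0.017, 0.077, -0.013], 1], [[0, 0, 0], [0.017, 0.077, -0.013], 1], [[0, 0, 0], [0.017, 0.077, -0.013], 1], [[0, 0, 0], [0.017, 0.077, -0.013], 1], [[0, 0, 0], [0.017, 0.077, -0.013], 1], [[0, 0, 0], [0.017, 0.077, -0.013], 1], [[0, 0, 0], [0.017, 0.077, -0.013], 1], [[0, 0, 0], [0.017, 0.077, -0.013], 1], [[0, 0, 0], [0.017, 0.077, -0.013], 1], [[0, 0, 0], [0.017, 0.077, -0.013], 1], [[0, 0, 0], [0.017, 0.077, -0.013], 1]]}}

```text
time_s: 3.75
tcp_pos: [0.2797, -0.1324, 0.3012]
ee_rot: [[-0.913, 0.409, 0.002], [0.409, 0.913, 0.0], [-0.002, 0.001, -1.0]]
wrist_force: [1.1, 0.2, 0.1]
gripper_width: 1.0
gripper_force: 0.0
```

Call:
{"op": "move_arm", "data": {"series": [[[0, -0.87, 0], [0, 0, 0], 1], [[0, -0.87, 0], [0, 0, 0], 1], [[0, -0.87, 0], [0, 0, 0], 1], [[0, -0.87, 0], [0, 0, 0], 1], [[0, -0.87, 0], [0, 0, 0], 1], [[0, -0.87, 0], [0, 0, 0], 1]]}}

```text
time_s: 4.35
tcp_pos: [0.2798, -0.1342, 0.301]
ee_rot: [[-0.788, 0.41, 0.459], [0.355, 0.912, -0.204], [-0.503, 0.002, -0.864]]
wrist_force: [-1.0, -0.6, 0.1]
gripper_width: 1.0
gripper_force: 0.0
```

```bash
python3 - <<'E'
from h import *
print(r.sense()['joints'].round(1),r.sense()['tcp_pos'])
c=cap('wrist','w1.png')
for t in ['scale_mouth','pan_grip','hook_seat','pan','lemon']:
    print(t,[(np.round(x['centre'],1).tolist(),round(x['score'],2)) for x in r.pinpoint(t,'wrist')])
E
```

```text
[  35.6  -39.1  -54.1   29.4  -62.1 -160.9] [ 0.27984129 -0.13416075  0.30102333]
scale_mouth []
pan_grip [([306.2, 181.8], 0.86)]
hook_seat [([302.2, 267.7], 0.91)]
pan [([303.0, 201.3], 0.81)]
lemon [([302.0, 205.3], 0.9)]
```

View pics/w1.png

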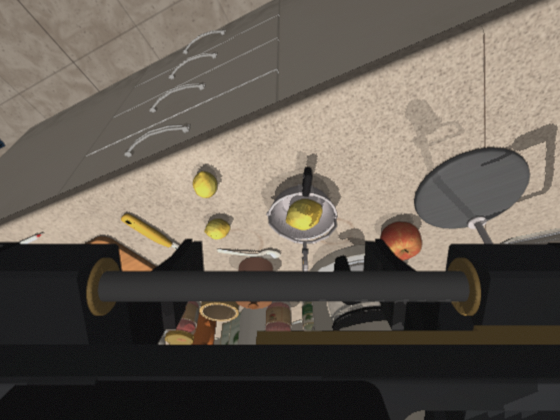

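The wrist view confirms it: the pan is at (303,212) with the lemon in it at (303,213), larger than the two loose ones at (205,184) and (217,227). The handle is at (306,181), with the apple at (402,238) and the foot at (475,188).

```bash
python3 - <<'E'
from h import *
w=r.capture('wrist');s=r.capture('side');t=r.capture('top')
for k,a,b,c in [('grip',(306.2,181.8),(241,306),(306,267)),('seat',(302.2,267.7),(265,280),(318,238)),('lemon',(302,205.3),(268,322),(315,250))]:
    p,e=tri(ray(w,a),ray(s,b),ray(t,c)); print(k,p.round(4),np.round(e,4)); p,e=tri(ray(w,a),ray(s,b)); print('  ws',p.round(4),np.round(e,4))
print('panorigin w onz0',onz(ray(w,(303,201.3)),0), 'grip onz.034',onz(ray(w,(306.2,181.8)),.034),'seat .139',onz(ray(w,(302.2,267.7)),.139))
R=r.sense()['ee_rot']
rows([0.453,-0.182,0.04]-R[:,2]*0.09)
E
```

```text
grip [ 0.4542 -0.1763  0.0366] [0.0031 0.0016 0.0036]
  ws [ 0.4546 -0.1732  0.0356] [0.0008 0.0008]
seat [ 0.5241 -0.2118  0.1394] [0.0041 0.005  0.0078]
  ws [ 0.5189 -0.2102  0.1389] [0.0006 0.0006]
lemon [ 0.53   -0.2107  0.0042] [0.0033 0.0016 0.0039]
  ws [ 0.5286 -0.2081  0.0032] [0.0009 0.0009]
panorigin w onz0 [ 0.52210362 -0.20409585  0.        ] grip onz.034 [ 0.45498545 -0.17381382  0.034     ] seat .139 [ 0.5177929  -0.21016991  0.139     ]
tcp [ 0.2803 -0.1341  0.3012] tool shift m [-0.0237  0.0275  0.2247] frac total [-0.047  0.055  0.449]
```

Call:
{"op": "move_arm", "data": {"series": [[[0, 0, 0], [-0.005, 0.007, 0.045], 1], [[0, 0, 0], [-0.005, 0.007, 0.045], 1], [[0, 0, 0], [-0.005, 0.007, 0.045], 1], [[0, 0, 0], [-0.005, 0.007, 0.045], 1], [[0, 0, 0], [-0.005, 0.007, 0.045], 1], [[0, 0, 0], [-0.005, 0.007, 0.045], 1], [[0, 0, 0], [-0.005, 0.007, 0.045], 1], [[0, 0, 0], [-0.005, 0.007, 0.045], 1], [[0, 0, 0], [-0.005, 0.007, 0.045], 1], [[0, 0, 0], [-0.005, 0.007, 0.045], 1], [[0, 0, 0], [0, 0, 0], 1]]}}

```text
time_s: 5.9
tcp_pos: [0.4299, -0.1694, 0.1561]
ee_rot: [[-0.816, 0.406, 0.412], [0.367, 0.914, -0.174], [-0.447, 0.009, -0.894]]
wrist_force: [-0.7, -0.6, 0.3]
gripper_width: 1.002
gripper_force: 0.0
```

```bash
python3 - <<'E'
from h import *
print(r.sense()['joints'].round(1),r.sense()['tcp_pos'],r.sense()['ee_rot'].round(3))
c=cap('wrist','w2.png')
P={}
for t in ['pan_grip','hook_seat','pan']:
    q=r.pinpoint(t,'wrist'); print(t,[(np.round(x['centre'],1).tolist(),round(x['score'],2)) for x in q]); P[t]=q[0]['centre'] if q else None
for t,z in [('pan_grip',.034),('hook_seat',.139),('pan',0)]:
    if P[t] is not None: print(t,onz(ray(c,P[t]),z).round(4))
m=r.cut_out('pan_grip','wrist')
s=r.capture('side')
if P['pan_grip'] is not None: print(tri(ray(c,P['pan_grip']),ray(s,(241,306))))
R=r.sense()['ee_rot']; rows(onz(ray(c,P['pan_grip']),.034)+R[:,2]*0.019)
E
```

```text
[  -5.3   -1.7  -61.1   56.8   -9.3 -163.5] [ 0.42993963 -0.16944295  0.15610305] [[-0.816  0.406  0.412]
 [ 0.367  0.914 -0.174]
 [-0.447  0.009 -0.894]]
pan_grip [([289.6, 167.5], 0.9), ([286.1, 210.6], 0.58)]
hook_seat [([282.0, 324.3], 0.84), ([428.4, 246.2], 0.44)]
pan [([283.8, 206.2], 0.84)]
pan_grip [ 0.4566 -0.1742  0.034 ]
hook_seat [ 0.5245 -0.2125  0.139 ]
pan [ 0.5236 -0.209   0.    ]
(array([ 0.45516271, -0.17357278,  0.03633867]), [np.float64(6.069715539649126e-05), np.float64(6.0697155396397944e-05)])
tcp [ 0.4293 -0.1666  0.159 ] tool shift m [0.0316 0.0024 0.1432] frac total [0.063 0.005 0.286]
```

View pics/w2.png

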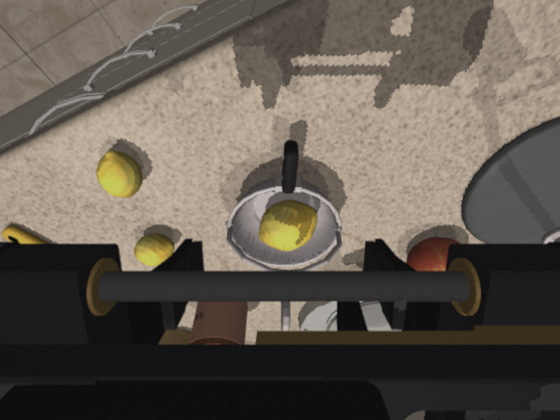

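Call:
{"op": "move_arm", "data": {"series": [[[0, 0.7, 0.2], [0, 0, 0], 1], [[0, 0.7, 0.2], [0, 0, 0], 1], [[0, 0.7, 0.2], [0, 0, 0], 1], [[0, 0, 0], [0, 0, 0], 1], [[0, 0, 0], [0, 0, 0], 1]]}}

```text
time_s: 6.7
tcp_pos: [0.4341, -0.1801, 0.165]
ee_rot: [[-0.841, 0.447, 0.305], [0.425, 0.894, -0.14], [-0.335, 0.012, -0.942]]
wrist_force: [-0.4, 0.1, 0.5]
gripper_width: 1.003
gripper_force: 0.0
```

```bash
python3 - <<'E'
from h import *
s=r.sense();print(s['joints'].round(1),s['ee_rot'].round(3))
c=r.capture('wrist');P={}
for t,z in [('pan_grip',.034),('hook_seat',.139),('pan',0)]:
    q=r.pinpoint(t,'wrist')
    if q: P[t]=onz(ray(c,q[0]['centre']),z); print(t,q[0]['score'],P[t].round(4))
rows(P['pan_grip']+s['ee_rot'][:,2]*0.019)
E
```

```text
[   2.3    0.8  -46.2   19.7  -26.8 -135.3] [[-0.841  0.447  0.305]
 [ 0.425  0.894 -0.14 ]
 [-0.335  0.012 -0.942]]
pan_grip 0.7 [ 0.4558 -0.176   0.034 ]
hook_seat 0.64 [ 0.4307 -0.1697  0.139 ]
pan 0.63 [ 0.52   -0.2058  0.    ]
tcp [ 0.432  -0.1807  0.1637] tool shift m [0.0249 0.0136 0.1479] frac total [0.05  0.027 0.296]
```

Call:
{"op": "move_arm", "data": {"series": [[[0, 0, 0], [0.013, 0.007, 0.02], 1], [[0, 0, 0], [0.013, 0.007, 0.02], 1], [[0, 0, 0], [0.013, 0.007, 0.03], 1], [[0, 0, 0], [0.012, 0.007, 0.03], 1], [[0, 0, 0], [0, 0, 0.03], 1], [[0, 0, 0], [0, 0, 0.03], 1], [[0, 0, 0], [0, 0, 0.03], 1], [[0, 0, 0], [0, 0, 0.03], 1], [[0, 0, 0], [0, 0, 0.03], 1], [[0, 0, 0], [0, 0, 0.03], 1], [[0, 0, 0], [0, 0, 0.01], 1], [[0, 0, 0], [0, 0, 0], 1]]}}

```text
time_s: 8.1
tcp_pos: [0.4669, -0.1799, 0.0584]
ee_rot: [[-0.858, 0.448, 0.252], [0.435, 0.894, -0.111], [-0.275, 0.014, -0.961]]
wrist_force: [-1.1, -0.0, 0.2]
gripper_width: 0.999
gripper_force: 0.0
```

```bash
python3 - <<'E'
from h import *
s=r.sense();print(s['joints'].round(1),s['ee_rot'].round(3))
rows(np.array([.456,-.1745,.035])+s['ee_rot'][:,2]*0.019)
cap('wrist','w3.png')
E
```

```text
[  -2.9   15.   -52.8   37.9   -9.2 -150.7] [[-0.858  0.448  0.252]
 [ 0.435  0.894 -0.111]
 [-0.275  0.014 -0.961]]
tcp [ 0.4669 -0.1799  0.0584] tool shift m [ 0.0182 -0.0004  0.0382] frac total [ 0.036 -0.001  0.076]
```

View pics/w3.png

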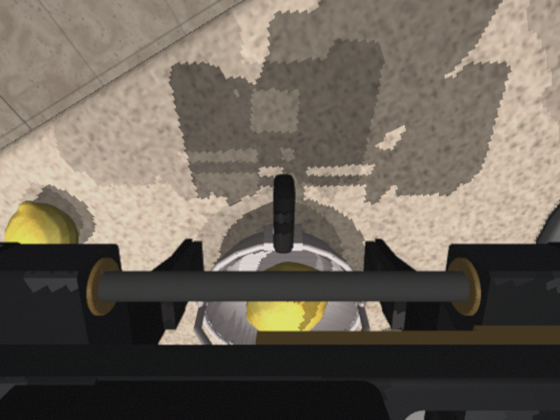

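The handle lies centred between the fingers at (284,213). J5 is at its limit, so I'll reduce the tilt.

Call:
{"op": "move_arm", "data": {"series": [[[0, 0.7, 0], [0, 0, 0], 1], [[0, 0.7, 0], [0, 0, 0], 1], [[0, 0.7, 0], [0, 0, 0], 1], [[0, 0, 0], [0, 0, 0], 1]]}}

```text
time_s: 8.55
tcp_pos: [0.4724, -0.1908, 0.063]
ee_rot: [[-0.883, 0.456, 0.111], [0.452, 0.89, -0.057], [-0.125, -0.0, -0.992]]
wrist_force: [0.6, 0.2, 0.3]
gripper_width: 1.002
gripper_force: 0.0
```

```bash
python3 - <<'E'
from h import *
s=r.sense();print(s['joints'].round(1),s['ee_rot'].round(3))
rows(np.array([.455,-.174,.035])+s['ee_rot'][:,2]*0.019)
E
```

```text
[  -1.9   18.5  -35.1    6.2  -30.  -120.4] [[-0.883  0.456  0.111]
 [ 0.452  0.89  -0.057]
 [-0.125 -0.    -0.992]]
tcp [ 0.4724 -0.1908  0.063 ] tool shift m [0.0265 0.007  0.0438] frac total [0.053 0.014 0.088]
```

Call:
{"op": "move_arm", "data": {"series": [[[0, 0, 0], [0.018, 0.005, 0], 1], [[0, 0, 0], [0.018, 0.005, 0], 1], [[0, 0, 0], [0.017, 0.004, 0], 1], [[0, 0, 0], [0, 0, 0.022], 1], [[0, 0, 0], [0, 0, 0.022], 1], [[0, 0, 0], [0, 0, 0.022], 1], [[0, 0, 0], [0, 0, 0.022], 1], [[0, 0, 0], [0, 0, 0], 1], [[0, 0, 0], [0, 0, 0], 1]]}}

```text
time_s: 9.45
tcp_pos: [0.4523, -0.1744, 0.0146]
ee_rot: [[-0.884, 0.455, 0.105], [0.451, 0.891, -0.057], [-0.12, -0.003, -0.993]]
wrist_force: [-0.2, -0.2, 0.2]
gripper_width: 1.003
gripper_force: 0.0
```

```bash
python3 - <<'E'
from h import *
s=r.sense();print(s['joints'].round(1),s['ee_rot'].round(3),s['wrist_force'])
rows(np.array([.455,-.174,.035])+s['ee_rot'][:,2]*0.019)
E
```

```text
[ 1.000e-01  2.170e+01 -4.190e+01  9.400e+00 -2.060e+01 -1.257e+02] [[-0.884  0.455  0.105]
 [ 0.451  0.891 -0.057]
 [-0.12  -0.003 -0.993]] [-0.2135689  -0.24190802  0.15302001]
tcp [ 0.4523 -0.1744  0.0146] tool shift m [-0.0046  0.0016 -0.001 ] frac total [-0.009  0.003 -0.002]
```

Call:
{"op": "move_arm", "data": {"series": [[[0, 0, 0], [-0.006, 0.003, -0.002], 1], [[0, 0, 0], [0, 0, 0], 0], [[0, 0, 0], [0, 0, 0], 0], [[0, 0, 0], [0, 0, 0], 0], [[0, 0, 0], [0, 0, 0], 0], [[0, 0, 0], [0, 0, 0], 0], [[0, 0, 0], [0, 0, 0], 0], [[0, 0, 0], [0, 0, 0], 0], [[0, 0, 0], [0, 0, 0], 0]]}}

```text
time_s: 10.35
tcp_pos: [0.4565, -0.1747, 0.0159]
ee_rot: [[-0.884, 0.455, 0.106], [0.452, 0.89, -0.057], [-0.12, -0.002, -0.993]]
wrist_force: [-0.6, 0.5, -0.2]
gripper_width: 0.355
gripper_force: 0.0
```

Call:
{"op": "move_arm", "data": {"series": [[[0, 0, 0], [0, 0, 0], 0], [[0, 0, 0], [0, 0, 0], 0], [[0, 0, 0], [0, 0, 0], 0], [[0, 0, 0], [0, 0, 0], 0], [[0, 0, 0], [0, 0, 0], 0], [[0, 0, 0], [0, 0, 0], 0], [[0, 0, 0], [0, 0, 0], 0]]}}

```text
time_s: 11.05
tcp_pos: [0.4566, -0.1747, 0.0159]
ee_rot: [[-0.884, 0.456, 0.106], [0.452, 0.89, -0.057], [-0.12, -0.002, -0.993]]
wrist_force: [-0.6, -0.5, -1.0]
gripper_width: 0.134
gripper_force: 30.0
```

Call:
{"op": "move_arm", "data": {"series": [[[0, 0, 0], [0, 0, -0.006], 0], [[0, 0, 0], [0, 0, -0.012], 0], [[0, 0, 0], [0, 0, -0.02], 0], [[0, 0, 0], [0, 0, -0.03], 0], [[0, 0, 0], [0, 0, -0.03], 0], [[0, 0, 0], [0, 0, -0.03], 0], [[0, 0, 0], [0, 0, -0.02], 0], [[0, 0, 0], [0, 0, -0.01], 0], [[0, 0, 0], [0, 0, 0], 0], [[0, 0, 0], [0, 0, 0], 0]]}}

```text
time_s: 12.05
tcp_pos: [0.4477, -0.1701, 0.0939]
ee_rot: [[-0.884, 0.456, 0.105], [0.452, 0.89, -0.057], [-0.119, -0.003, -0.993]]
wrist_force: [-0.3, 0.0, -3.4]
gripper_width: 0.138
gripper_force: 30.0
```

```bash
python3 - <<'E'
from h import *
s=r.sense();print(s['joints'].round(1),s['ee_rot'].round(3),s['wrist_force'],s['moment'])
w=cap('wrist');sd=cap('side','s4.png');t=cap('top')
for n,c in [('wrist',w),('side',sd)]:
  for k in ['hook_seat','pan_grip','pan','scale_mouth','scale','stand']:
    print(n,k,[(np.round(x['centre'],1).tolist(),round(x['score'],2)) for x in r.pinpoint(k,n)][:2])
im=cv2.imread('pics/side0.png')
a=cv2.imread('pics/s4.png')[100:340,180:400]; cv2.imwrite('pics/s4c.png',cv2.resize(a,None,fx=2.4,fy=2.4,interpolation=cv2.INTER_CUBIC))
E
```

```text
[   0.9   13.2  -36.7    5.9  -34.2 -122.7] [[-0.884  0.456  0.105]
 [ 0.452  0.89  -0.057]
 [-0.119 -0.003 -0.993]] [-0.31024     0.03131374 -3.4105009 ] [0.25374685 0.51056166 0.03964934]
wrist hook_seat []
wrist pan_grip [([285.2, 273.9], 0.65)]
wrist pan [([283.4, 337.1], 0.77)]
wrist scale_mouth []
wrist scale []
wrist stand []
side hook_seat [([260.7, 252.8], 0.77)]
side pan_grip [([236.3, 280.3], 0.88)]
side pan [([261.5, 298.3], 0.59)]
side scale_mouth [([275.9, 185.6], 0.57), ([264.9, 296.5], 0.54)]
side scale [([273.2, 145.8], 0.96), ([238.4, 281.9], 0.17)]
side stand [([288.6, 273.5], 0.67), ([278.3, 186.7], 0.17)]
```

View pics/s4c.png

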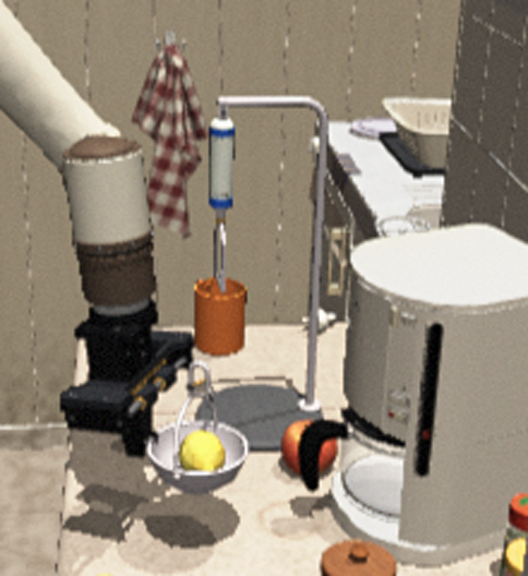

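Side crop (2.4x from (180,100)): the pan is lifted level at (198,452) with the lemon in it. The hook is at (197,368), the scale tube at (221,160) and the ring's bottom near (220,288). The upright's base is at (312,405).

```bash
python3 - <<'E'
from h import *
s=r.capture('side');t=r.capture('top')
def ony(ry,y): o,d=ry; return o+d*(y-o[1])/d[1]
for nm,p in [('tubetop',(271.8,149.5)),('tubebot',(272.3,186.3)),('ringbot',(271.5,220))]:
    for y in (.03,.058): print(nm,y,ony(ray(s,p),y).round(4))
print('upright base',onz(ray(s,(310,269)),.016).round(4),'armend',ony(ray(s,(271,142)),.058).round(4))
im=s['img'];t0=t['img']
A=cv2.resize(im[180:230,250:295][:,:,::-1],None,fx=8,fy=8,interpolation=cv2.INTER_CUBIC)
B=cv2.resize(t0[145:205+45,205:275][:,:,::-1],None,fx=5.7,fy=5.7,interpolation=cv2.INTER_CUBIC)
H=max(A.shape[0],B.shape[0]);C=np.zeros((H,A.shape[1]+B.shape[1],3),np.uint8);C[:A.shape[0],:A.shape[1]]=A;C[:B.shape[0],A.shape[1]:]=B
cv2.imwrite('pics/c5.png',C);print(C.shape)
for k in ['scale','stand','scale_mouth']:
    m=r.cut_out(k,'top')
    for x in m[:1]:
        ys,xs=np.nonzero(x['pixels']); print(k,x['score'],xs.min(),xs.max(),ys.min(),ys.max())
    m=r.cut_out(k,'side')
    for x in m[:1]:
        ys,xs=np.nonzero(x['pixels']); print(k,x['score'],xs.min(),xs.max(),ys.min(),ys.max(),[ (y,xs[ys==y].min(),xs[ys==y].max()) for y in range(ys.min(),ys.max()+1,4)])
E
```

```text
tubetop 0.03 [0.5517 0.03   0.4344]
tubetop 0.058 [0.5541 0.058  0.4271]
tubebot 0.03 [0.5551 0.03   0.3209]
tubebot 0.058 [0.5575 0.058  0.3113]
ringbot 0.03 [0.5545 0.03   0.2107]
ringbot 0.058 [0.5568 0.058  0.1987]
upright base [0.6894 0.0633 0.016 ] armend [0.5513 0.058  0.4499]
(598, 759, 3)
scale 0.57 232 246 191 221
scale 0.91 267 277 150 220 [(150, np.int64(270), np.int64(274)), (154, np.int64(267), np.int64(277)), (158, np.int64(267), np.int64(277)), (162, np.int64(267), np.int64(277)), (166, np.int64(267), np.int64(277)), (170, np.int64(267), np.int64(276)), (174, np.int64(267), np.int64(276)), (178, np.int64(267), np.int64(276)), (182, np.int64(267), np.int64(276)), (186, np.int64(267), np.int64(276)), (190, np.int64(269), np.int64(274)), (194, np.int64(269), np.int64(273)), (198, np.int64(269), np.int64(273)), (202, np.int64(269), np.int64(273)), (206, np.int64(269), np.int64(273)), (210, np.int64(269), np.int64(273)), (214, np.int64(269), np.int64(273)), (218, np.int64(271), np.int64(273))]
stand 0.86 223 268 154 237Traceback (most recent call last):
  File "<stdin>", line 18, in <module>
    return umr_minimum(a, axis, None, out, keepdims, initial, where)
ValueError: zero-size array to reduction operation minimum which has no identity
```

View pics/c5.png

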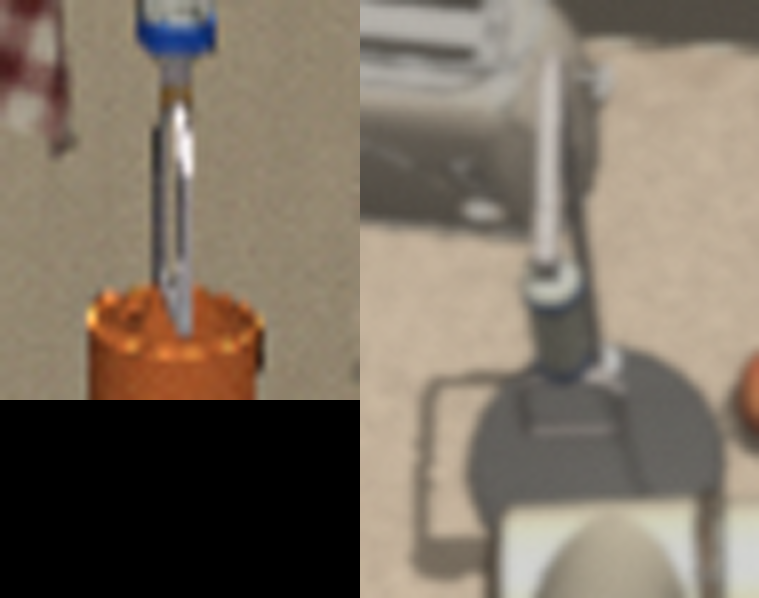

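Left, 8x from (250,180): the ring's bar runs from its near end at (273.2,221.5) to its far end at about (269.6,215.5). Right, the top view: the bar shows over the foot from (234.8,220.8) to (249.2,220.8).

```bash
python3 - <<'E'
from h import *
from scipy.optimize import least_squares
s=r.capture('side');t=r.capture('top')
n=(273.1,221.2);f=(269.7,215.5)
def res(v):
    c=v[:3];u=0.026*np.array([-np.sin(v[3]),np.cos(v[3]),0])
    return np.r_[proj(s,c-u)-n,proj(s,c+u)-f,proj(t,c+u)-(234.8,220.8),proj(t,c-u)-(249.2,220.8)]
o=least_squares(res,[.557,.058,.2,.03]);print(o.x.round(4),o.fun.round(1))
# held hook
st=r.sense();R=st['ee_rot'];
hd=-R[:,0]*[1,1,0];hd/=np.linalg.norm(hd);print('heading',np.degrees(np.arctan2(hd[1],hd[0])))
print('gp',(st['tcp_pos']-R[:,2]*.019).round(4))
q=(260.7,252.8);gp=st['tcp_pos']-R[:,2]*.019
for a in (-26,-28,-30):
  h=np.array([np.cos(np.radians(a)),np.sin(np.radians(a)),0]);p=gp+h*.0745+[0,0,.105];print(a,p.round(4),proj(s,p).round(1))
E
```

```text
[0.5554 0.0559 0.2051 0.1042] [-0.5  0.4 -0.1 -0.2 -0.3 -0.   0.3 -0.6]
heading -27.080642730451036
gp [ 0.4462 -0.1691  0.1132]
-26 [ 0.5131 -0.2018  0.2182] [262.8 252.2]
-28 [ 0.512  -0.2041  0.2182] [262.4 252.7]
-30 [ 0.5107 -0.2064  0.2182] [261.9 253.1]
```

Call:
{"op": "move_arm", "data": {"series": [[[0, 0, 0], [0.01, 0, -0.016], 0], [[0, 0, 0], [0.02, 0, -0.02], 0], [[0, 0, 0], [0.02, 0, -0.016], 0], [[-0.04, 0, -0.3], [0.01, 0, -0.01], 0], [[-0.07, 0, -0.6], [0, 0, 0], 0], [[-0.086, 0, -0.72], [0, 0, 0], 0], [[-0.086, 0, -0.72], [0, 0, 0], 0], [[-0.086, 0, -0.72], [0, 0, 0], 0], [[-0.086, 0, -0.72], [0, 0, 0], 0], [[-0.086, 0, -0.72], [0, 0, 0], 0], [[-0.086, 0, -0.72], [0, 0, 0], 0], [[-0.06, 0, -0.5], [0, 0, 0], 0]]}}

```text
time_s: 14.4
tcp_pos: [0.4178, -0.1547, 0.1221]
ee_rot: [[-0.987, -0.106, 0.119], [-0.105, 0.994, 0.01], [-0.119, -0.003, -0.993]]
wrist_force: [0.0, 0.1, -3.7]
gripper_width: 0.135
gripper_force: 30.0
```

```bash
python3 - <<'E'
from h import *
s=r.sense();print(s['joints'].round(1),s['ee_rot'].round(3),s['wrist_force'],s['moment'])
rows([.429,.045,.125])
E
```

```text
[  0.3   7.9 -35.9  -0.8 -39.3 -83.6] [[-0.987 -0.106  0.119]
 [-0.105  0.994  0.01 ]
 [-0.119 -0.003 -0.993]] [ 0.00805057  0.10358117 -3.729299  ] [-0.07413424  0.58459402  0.0122793 ]
tcp [ 0.4178 -0.1547  0.1221] tool shift m [-0.0324  0.1973  0.0004] frac total [-0.065  0.395  0.001]
```

Call:
{"op": "move_arm", "data": {"series": [[[0, 0, 0], [0, 0.01, 0], 0], [[0, 0, 0], [0, 0.025, 0], 0], [[0, 0, 0], [0, 0.04, 0], 0], [[0, 0, 0], [0, 0.05, 0], 0], [[0, 0, 0], [-0.005, 0.05, 0], 0], [[0, 0, 0], [-0.01, 0.05, 0], 0], [[0, 0, 0], [-0.01, 0.05, 0], 0], [[0, 0, 0], [-0.01, 0.05, 0], 0], [[0, 0, 0], [-0.01, 0.035, 0], 0], [[0, 0, 0], [-0.01, 0.025, 0], 0], [[0, 0, 0], [-0.01, 0.01, 0], 0], [[0, 0, 0], [0, 0, 0], 0]]}}

```text
time_s: 15.6
tcp_pos: [0.4306, 0.0457, 0.1253]
ee_rot: [[-0.987, -0.104, 0.12], [-0.103, 0.995, 0.01], [-0.12, -0.002, -0.993]]
wrist_force: [-0.1, 0.4, -3.2]
gripper_width: 0.133
gripper_force: 30.0
```

```bash
cat >> h.py <<'E'
from scipy.optimize import least_squares
BAR=np.array([.5554,.0559,.2051])
def crop(img,x0,x1,y0,y1,f,name): cv2.imwrite('pics/'+name,cv2.resize(img[y0:y1,x0:x1][:,:,::-1],None,fx=f,fy=f,interpolation=cv2.INTER_CUBIC))
E
python3 - <<'E'
from h import *
s=r.sense();R=s['ee_rot'];print(s['joints'].round(1),s['wrist_force'],s['moment'])
rows([.429,.045,.125])
a=np.arctan2(-R[1,0],-R[0,0])-np.radians(1);gp=s['tcp_pos']-R[:,2]*.019
h=np.array([np.cos(a),np.sin(a),0])
seat=gp+h*.0745+[0,0,.104];print('heading',np.degrees(a),'seat',seat.round(4))
c=r.capture('side')
print('pred hook seat px',proj(c,seat),'crown top',proj(c,seat+[0,0,.009]),'nose',proj(c,seat+h*.011-[0,0,.029]),'handle',proj(c,gp),'bowl left/right',proj(c,seat-[0,0,.099]-h*.056),proj(c,seat-[0,0,.099]+h*.056),'bar',proj(c,BAR))
print(r.pinpoint('hook_seat','side')[:2])
crop(c['img'],215,295,185,285,5.9,'c6.png')
E
```

```text
[  29.9    6.   -39.7    4.7  -38.1 -117.5] [-0.09766163  0.39620116 -3.22714249] [-0.11664708  0.58364299 -0.00961332]
tcp [0.4306 0.0457 0.1253] tool shift m [ 0.0017 -0.0005  0.0001] frac total [ 0.003 -0.001  0.   ]
heading 4.982969243475711 seat [0.5025 0.052  0.2481]
pred hook seat px [254.44817383 206.38510544] crown top [254.45528265 203.6763804 ] nose [257.91671694 214.85821346] handle [230.93014984 238.14089393] bowl left/right [236.77047348 236.37215248] [271.74395892 234.39513079] bar [271.12726487 218.41005071]
[{'centre': [254.1, 206.6], 'score': 0.79}]
```

View pics/c6.png

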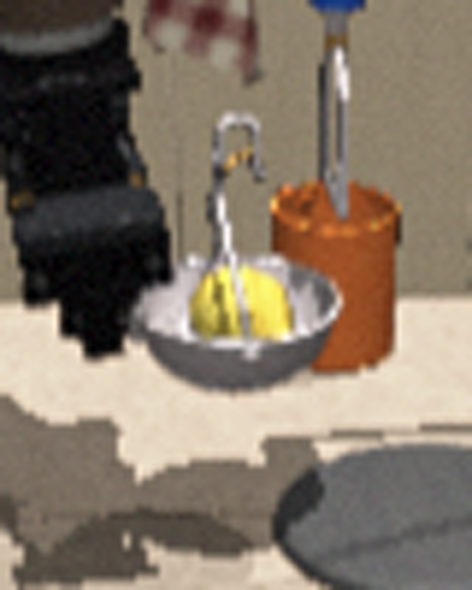

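Crop (5.9x from (215,185)): the hook's crown is at (238,118), its nose end at (262,178) and the brass gate at (238,157). The bar's near end is at (343,213) and the pan is level. So the bar sits about 51 mm ahead of the seat at pan z of about 96 mm, and I'll go in under the nose.

Call:
{"op": "move_arm", "data": {"series": [[[0, 0, 0], [-0.004, 0, 0.001], 0], [[0, 0, 0], [-0.008, 0, 0.002], 0], [[0, 0, 0], [-0.008, 0, 0.002], 0], [[0, 0, 0], [-0.008, 0, 0.002], 0], [[0, 0, 0], [-0.008, 0, 0.002], 0], [[0, 0, 0], [-0.008, 0, 0.002], 0], [[0, 0, 0], [-0.008, 0, 0.002], 0], [[0, 0, 0], [-0.008, 0, 0.002], 0], [[0, 0, 0], [-0.008, 0, 0.002], 0], [[0, 0, 0], [-0.008, 0, 0.002], 0], [[0, 0, 0], [-0.004, 0, 0.001], 0], [[0, 0, 0], [0, 0, 0], 0]]}}

```text
time_s: 16.9
tcp_pos: [0.4712, 0.0492, 0.1197]
ee_rot: [[-0.988, -0.103, 0.119], [-0.103, 0.995, 0.01], [-0.119, -0.003, -0.993]]
wrist_force: [0.1, -0.2, -3.3]
gripper_width: 0.135
gripper_force: 30.0
```

```bash
cat >> h.py <<'E'
def state():
    s=r.sense();R=s['ee_rot'];print('F',s['wrist_force'].round(2),'M',s['moment'].round(3),'t',s['time_s'],'J5',s['joints'][4].round(1))
    a=np.arctan2(-R[1,0],-R[0,0])-np.radians(1);gp=s['tcp_pos']-R[:,2]*.019
    h=np.array([np.cos(a),np.sin(a),0]);seat=gp+h*.0765+[0,0,.104];d=BAR-seat
    print('bar in pan mm: x %.1f y %.1f z %.1f'%(1e3*d@h,1e3*(h[0]*d[1]-h[1]*d[0]),139+1e3*d[2]));return seat,h
E
python3 - <<'E'
from h import *
seat,h=state();c=r.capture('side')
print('pred seat',proj(c,seat),'nose',proj(c,seat+h*.011-[0,0,.029]),'bar',proj(c,BAR))
crop(c['img'],240,300,180,235,10,'c7.png')
E
```

```text
F [ 0.11 -0.23 -3.34] M [-0.055  0.611 -0.002] t 16.9 J5 -38.3
bar in pan mm: x 10.2 y -0.6 z 101.6
pred seat [268.04710939 207.44850745] nose [271.37678164 215.8595135 ] bar [271.12726487 218.41005071]
```

View pics/c7.png

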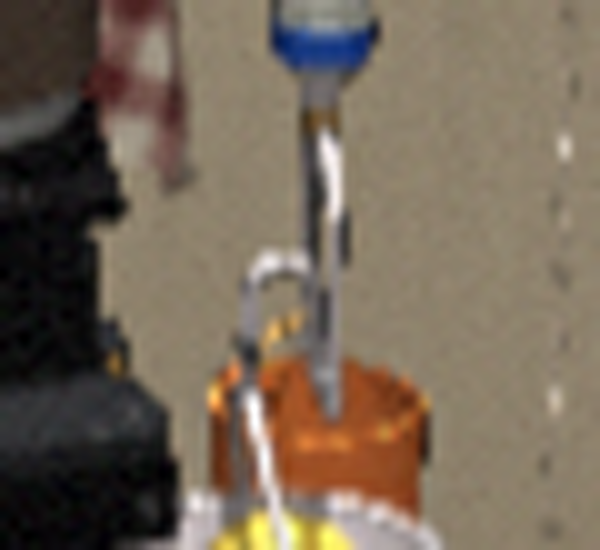

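Crop (10x from (240,180)): the shank is at (247,330), the crown at (280,258), and the nose sits inside the ring at about (315,320). The bar's near end is at (331,410), below the nose, which matches the model. Next comes the diagonal move under the nose.

Call:
{"op": "move_arm", "data": {"series": [[[0, 0, 0], [-0.0015, 0, 0.0022], 0], [[0, 0, 0], [-0.0015, 0, 0.0022], 0], [[0, 0, 0], [-0.0015, 0, 0.0022], 0], [[0, 0, 0], [-0.0015, 0, 0.0022], 0], [[0, 0, 0], [-0.0015, 0, 0.0022], 0], [[0, 0, 0], [-0.0015, 0, 0.0022], 0], [[0, 0, 0], [-0.0015, 0, 0.0022], 0], [[0, 0, 0], [-0.0015, 0, 0.0022], 0], [[0, 0, 0], [-0.0035, 0, 0.0035], 0], [[0, 0, 0], [-0.0035, 0, 0.0035], 0], [[0, 0, 0], [0, 0, 0], 0], [[0, 0, 0], [0, 0, 0], 0]]}}

```text
time_s: 18.15
tcp_pos: [0.4817, 0.0502, 0.1085]
ee_rot: [[-0.988, -0.103, 0.118], [-0.103, 0.995, 0.01], [-0.119, -0.003, -0.993]]
wrist_force: [0.1, -0.5, 3.3]
gripper_width: 0.13
gripper_force: 30.0
```

```bash
python3 - <<'E'
from h import *
seat,h=state();c=r.capture('side')
print('pred seat',proj(c,seat),'nose',proj(c,seat+h*.011-[0,0,.029]),'bar',proj(c,BAR))
crop(c['img'],240,300,180,235,10,'c8.png')
E
```

```text
F [ 0.14 -0.46  3.32] M [-0.06  -0.15   0.015] t 18.15 J5 -36.9
bar in pan mm: x -0.3 y -0.7 z 112.7
pred seat [271.32719146 210.59245183] nose [274.61501406 218.94186062] bar [271.12726487 218.41005071]
```

View pics/c8.png

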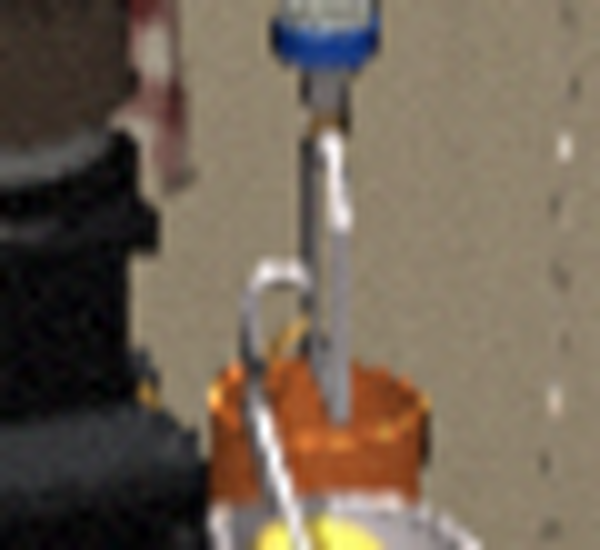

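The wrist force jumped by 6.6 N and the bail leans, so the nose is pressing on top of the bar. I'll lift off at once.

Call:
{"op": "move_arm", "data": {"series": [[[0, 0, 0], [0, 0, -0.004], 0], [[0, 0, 0], [0, 0, -0.004], 0], [[0, 0, 0], [0, 0, -0.004], 0], [[0, 0, 0], [0, 0, -0.004], 0], [[0, 0, 0], [0, 0, -0.004], 0], [[0, 0, 0], [0, 0, -0.004], 0], [[0, 0, 0], [0, 0, 0], 0], [[0, 0, 0], [0, 0, 0], 0]]}}

```text
time_s: 19.0
tcp_pos: [0.4801, 0.05, 0.1204]
ee_rot: [[-0.988, -0.103, 0.118], [-0.103, 0.995, 0.01], [-0.119, -0.003, -0.993]]
wrist_force: [1.0, 0.2, -3.3]
gripper_width: 0.133
gripper_force: 30.0
```

```bash
python3 - <<'E'
from h import *
seat,h=state();c=r.capture('side')
print('pred seat',proj(c,seat),'bar',proj(c,BAR))
m=r.cut_out('pan','side')
for x in m[:1]:
    cv2.imwrite('pics/m9.png',x['pixels'].astype(np.uint8)*255)
    ys,xs=np.nonzero(x['pixels']);print(x['score'],[(int(y),int(xs[ys==y].min()),int(xs[ys==y].max())) for y in np.unique(ys)])
print(r.pinpoint('hook_seat','side')[:2],r.pinpoint('pan','side')[:2],r.pinpoint('pan_grip','side')[:1])
crop(c['img'],215,295,185,275,6.6,'c9.png')
E
```

```text
F [ 1.02  0.17 -3.34] M [-0.077  0.597  0.044] t 19.0 J5 -38.8
bar in pan mm: x 1.3 y -0.6 z 100.8
pred seat [270.8793185  207.08093267] bar [271.12726487 218.41005071]
0.78 [(216, 265, 265), (217, 264, 266), (218, 264, 266), (219, 264, 266), (220, 264, 267), (221, 264, 267), (222, 264, 268), (223, 264, 268), (224, 264, 268), (225, 264, 269), (226, 264, 270), (227, 263, 278), (228, 262, 282), (229, 261, 283), (230, 261, 285), (231, 260, 286), (232, 260, 286), (233, 259, 286), (234, 257, 286), (235, 254, 286), (236, 253, 286), (237, 252, 286), (238, 252, 285), (239, 252, 285), (240, 252, 285), (241, 252, 284), (242, 253, 284), (243, 255, 283), (244, 257, 282), (245, 258, 281), (246, 259, 280), (247, 260, 279), (248, 261, 277), (249, 263, 276), (250, 265, 273), (251, 269, 269)]
[{'centre': [267.5, 205.4], 'score': 0.94}] [{'centre': [271.2, 245.4], 'score': 0.58}] [{'centre': [248.7, 238.8], 'score': 0.86}]
```

View pics/c9.png

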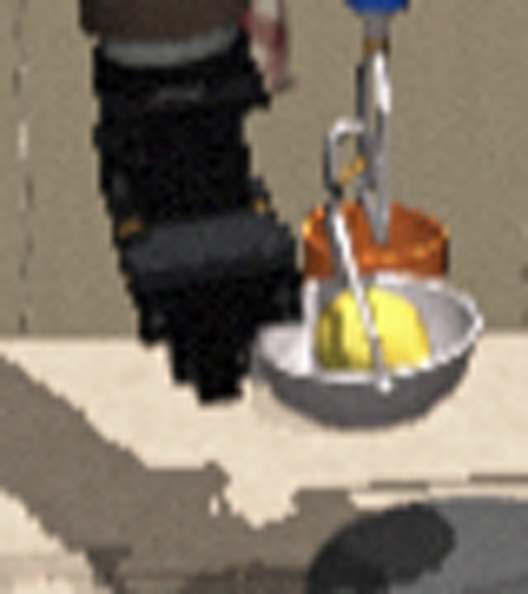

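I'll retreat, then undo the roughly 5° pitch slip by turning the tool about its y.

Call:
{"op": "move_arm", "data": {"series": [[[0, 0, 0], [0.004, 0, -0.002], 0], [[0, 0, 0], [0.008, 0, -0.003], 0], [[0, 0, 0], [0.008, 0, -0.002], 0], [[0, 0, 0], [0.008, 0, -0.002], 0], [[0, 0.3, 0], [0, 0, 0], 0], [[0, 0.3, 0], [0, 0, 0], 0], [[0, 0.3, 0], [0, 0, 0], 0], [[0, 0, 0], [0, 0, 0], 0], [[0, 0, 0], [0, 0, 0], 0]]}}

```text
time_s: 20.15
tcp_pos: [0.4657, 0.0485, 0.1232]
ee_rot: [[-0.994, -0.103, 0.03], [-0.103, 0.995, 0.0], [-0.03, -0.003, -1.0]]
wrist_force: [-0.3, -0.6, -4.4]
gripper_width: 0.139
gripper_force: 30.0
```

```bash
sed -i 's/.2051\])/.2080])/' h.py; python3 - <<'E'
from h import *
seat,h=state();s=r.sense();print(s['ee_rot'].round(3).tolist(),s['tcp_pos'].round(4));c=r.capture('side')
gp=s['tcp_pos']-s['ee_rot'][:,2]*.019
print('pred seat',proj(c,seat),'panorigin',proj(c,seat-[0,0,.139]),'grip',proj(c,gp),'bar',proj(c,BAR))
for k in ['hook_seat','pan','pan_grip','scale_mouth']: print(k,[(x['centre'],round(x['score'],2)) for x in r.pinpoint(k,'side')[:1]])
# hook profile: brightness rows to see wires
g=cv2.cvtColor(c['img'],cv2.COLOR_RGB2GRAY).astype(int)
for y in range(200,226): print(y,g[y,255:282].tolist())
E
```

```text
F [-0.34 -0.62 -4.44] M [-0.033  0.395 -0.008] t 20.15 J5 -45.9
bar in pan mm: x 14.1 y -0.4 z 100.8
[[-0.994, -0.103, 0.03], [-0.103, 0.995, 0.0], [-0.03, -0.003, -1.0]] [0.4657 0.0485 0.1232]
pred seat [266.85232709 206.42201015] panorigin [266.32261316 246.53153458] grip [242.60177015 238.04532396] bar [271.14170651 217.56193241]
hook_seat [([265.4, 208.0], 0.66)]
pan [([265.5, 248.0], 0.67)]
pan_grip [([243.7, 237.0], 0.91)]
scale_mouth [([275.2, 186.1], 0.6)]
200 [37, 128, 129, 131, 124, 129, 131, 131, 129, 131, 131, 131, 131, 127, 52, 99, 130, 141, 237, 147, 130, 129, 132, 132, 133, 131, 133]
201 [82, 127, 130, 131, 131, 134, 129, 130, 127, 132, 130, 132, 133, 130, 59, 101, 130, 120, 215, 143, 133, 129, 134, 129, 130, 132, 130]
202 [131, 129, 132, 130, 132, 127, 129, 128, 129, 127, 130, 129, 131, 129, 67, 100, 133, 91, 149, 129, 131, 134, 127, 128, 132, 134, 130]
203 [129, 127, 132, 132, 133, 130, 128, 132, 129, 130, 133, 141, 133, 130, 78, 99, 128, 83, 135, 134, 133, 134, 130, 126, 136, 133, 134]
204 [132, 126, 133, 129, 131, 128, 127, 128, 129, 139, 195, 194, 162, 166, 131, 1
[... 2142 characters left out ...]
 71, 101, 102, 103, 99, 125, 139, 102, 95, 90, 89, 80, 77, 67, 76]
221 [62, 51, 57, 129, 133, 127, 72, 70, 110, 251, 122, 76, 84, 104, 100, 102, 103, 118, 117, 96, 91, 92, 86, 84, 80, 100, 95]
222 [43, 37, 42, 131, 134, 128, 62, 74, 102, 242, 156, 126, 105, 95, 99, 106, 103, 102, 95, 92, 98, 100, 104, 120, 105, 118, 89]
223 [29, 26, 33, 106, 133, 125, 61, 76, 87, 205, 208, 148, 108, 96, 109, 129, 123, 112, 118, 119, 106, 105, 121, 145, 119, 86, 76]
224 [21, 22, 20, 42, 128, 131, 58, 88, 78, 167, 244, 116, 80, 99, 120, 146, 128, 118, 138, 136, 110, 98, 94, 92, 94, 81, 73]
225 [10, 20, 10, 35, 133, 125, 70, 93, 77, 127, 252, 117, 88, 96, 98, 102, 104, 94, 107, 110, 102, 97, 90, 96, 88, 81, 77]
```

Call:
{"op": "move_arm", "data": {"series": [[[0, 0, 0], [-0.004, 0, 0], 0], [[0, 0, 0], [-0.004, 0, 0], 0], [[0, 0, 0], [-0.002, 0, 0.0023], 0], [[0, 0, 0], [-0.002, 0, 0.0023], 0], [[0, 0, 0], [-0.002, 0, 0.0023], 0], [[0, 0, 0], [-0.002, 0, 0.0023], 0], [[0, 0, 0], [0, 0, 0], 0]]}}

```text
time_s: 21.1
tcp_pos: [0.474, 0.0494, 0.1187]
ee_rot: [[-0.994, -0.103, 0.029], [-0.103, 0.995, 0.0], [-0.029, -0.003, -1.0]]
wrist_force: [0.6, -0.4, -3.5]
gripper_width: 0.138
gripper_force: 30.0
```

```bash
cat >> h.py <<'E'
def look():
    seat,h=state();c=r.capture('side');print('pred seat',proj(c,seat).round(1),'bar',proj(c,BAR).round(1))
    g=cv2.cvtColor(c['img'],cv2.COLOR_RGB2GRAY).astype(int)
    for y in range(198,226): print(y,g[y,260:280].tolist())
E
python3 -c "
from h import *
look()"
```

```text
F [ 0.63 -0.43 -3.49] M [-0.003  0.314 -0.028] t 21.1 J5 -45.5
bar in pan mm: x 5.7 y -0.5 z 105.3
pred seat [269.5 207.6] bar [271.1 217.6]
198 [135, 131, 130, 131, 133, 131, 134, 134, 127, 50, 98, 138, 210, 232, 146, 130, 128, 133, 132, 128]
199 [130, 133, 129, 126, 130, 132, 132, 132, 133, 53, 95, 140, 188, 237, 147, 128, 129, 129, 129, 131]
200 [134, 132, 128, 133, 132, 133, 133, 133, 130, 58, 98, 132, 138, 239, 144, 135, 130, 133, 132, 130]
201 [134, 132, 130, 127, 131, 129, 134, 132, 130, 62, 94, 132, 121, 216, 144, 128, 130, 133, 128, 131]
202 [131, 129, 134, 128, 133, 135, 130, 135, 131, 77, 100, 129, 86, 151, 133, 132, 126, 128, 132, 130]
203 [129, 127, 130, 129, 128, 128, 129, 133, 130, 64, 96, 134, 80, 131, 130, 130, 132, 132, 128, 130]
204 [128, 132, 133, 132, 130, 128, 132, 128, 134, 85, 100, 128, 83, 133, 132, 133, 133, 131, 131, 131]
205 [127, 129, 129, 133, 131, 132, 130, 141, 203, 181, 124, 124, 87, 131, 136, 135, 131, 132, 130, 129]
206 [131, 131, 126, 128, 129, 132, 133, 171, 235, 226, 137, 104, 97, 133, 131, 129, 134, 131, 132, 133]
207 [131, 130, 131, 127, 131, 1
[... 1145 characters left out ...]
127, 135, 103, 96, 88, 80, 70, 75]
219 [141, 200, 96, 71, 63, 92, 199, 85, 84, 101, 100, 100, 128, 135, 101, 94, 91, 81, 73, 75]
220 [111, 167, 102, 78, 70, 108, 255, 132, 98, 100, 99, 101, 127, 139, 97, 100, 93, 84, 82, 75]
221 [47, 81, 108, 98, 80, 102, 231, 192, 107, 99, 103, 101, 117, 120, 99, 90, 94, 88, 87, 79]
222 [41, 58, 79, 100, 85, 93, 189, 245, 119, 94, 108, 102, 99, 93, 98, 98, 100, 102, 113, 107]
223 [43, 47, 70, 75, 79, 96, 174, 255, 134, 104, 130, 122, 113, 120, 122, 102, 109, 113, 143, 122]
224 [24, 47, 70, 73, 81, 71, 112, 255, 141, 115, 143, 131, 118, 135, 136, 117, 101, 93, 98, 92]
225 [22, 41, 70, 74, 82, 83, 103, 232, 148, 97, 104, 100, 99, 106, 102, 99, 92, 91, 92, 87]
```

Call:
{"op": "move_arm", "data": {"series": [[[0, 0, 0], [-0.002, 0, 0.002], 0], [[0, 0, 0], [-0.002, 0, 0.002], 0], [[0, 0, 0], [-0.002, 0, 0.002], 0], [[0, 0, 0], [-0.002, 0, 0.002], 0], [[0, 0, 0], [-0.002, 0, 0.002], 0], [[0, 0, 0], [-0.001, 0, 0.002], 0], [[0, 0, 0], [0, 0, 0], 0]]}}

```text
time_s: 21.85
tcp_pos: [0.4796, 0.05, 0.1129]
ee_rot: [[-0.994, -0.103, 0.029], [-0.103, 0.995, 0.0], [-0.029, -0.003, -1.0]]
wrist_force: [0.4, -0.0, -3.2]
gripper_width: 0.136
gripper_force: 30.0
```

```bash
python3 -c "
from h import *
look()"
```

```text
F [ 0.43 -0.03 -3.18] M [-0.004  0.297 -0.029] t 21.85 J5 -44.9
bar in pan mm: x 0.1 y -0.6 z 111.1
pred seat [271.2 209.3] bar [271.1 217.6]
198 [131, 134, 128, 127, 130, 128, 132, 130, 130, 47, 93, 143, 205, 234, 139, 128, 135, 131, 132, 131]
199 [131, 135, 127, 132, 136, 133, 132, 131, 128, 48, 98, 141, 190, 237, 147, 131, 130, 132, 130, 129]
200 [126, 132, 126, 129, 131, 130, 137, 135, 126, 48, 99, 134, 140, 237, 149, 128, 135, 131, 129, 135]
201 [127, 134, 128, 126, 132, 135, 132, 131, 129, 65, 99, 130, 121, 211, 141, 129, 129, 131, 130, 130]
202 [133, 135, 129, 130, 126, 129, 133, 134, 131, 70, 99, 131, 87, 153, 135, 129, 129, 134, 129, 131]
203 [129, 131, 128, 129, 133, 130, 129, 132, 132, 64, 101, 128, 83, 129, 133, 135, 131, 131, 126, 134]
204 [127, 132, 130, 129, 136, 132, 133, 132, 130, 68, 101, 130, 85, 133, 131, 129, 131, 131, 125, 134]
205 [134, 133, 125, 130, 133, 130, 135, 129, 131, 68, 98, 132, 86, 132, 129, 133, 133, 131, 134, 129]
206 [130, 131, 126, 126, 134, 135, 130, 134, 130, 80, 96, 111, 84, 131, 132, 130, 130, 132, 131, 130]
207 [134, 128, 129, 128, 129, 129,
[... 1139 characters left out ...]
119, 128, 135, 96, 97, 85, 78, 76, 80]
219 [148, 199, 98, 76, 74, 94, 80, 108, 113, 101, 99, 102, 131, 137, 104, 93, 90, 88, 75, 72]
220 [137, 169, 109, 83, 80, 73, 77, 139, 141, 104, 100, 101, 129, 134, 100, 95, 93, 90, 84, 76]
221 [101, 83, 108, 105, 97, 77, 73, 147, 216, 122, 98, 100, 117, 120, 99, 94, 85, 91, 81, 83]
222 [57, 56, 77, 106, 107, 79, 72, 136, 255, 138, 99, 100, 97, 95, 92, 90, 101, 103, 123, 107]
223 [46, 51, 60, 73, 91, 80, 74, 116, 248, 169, 127, 119, 110, 119, 122, 101, 108, 116, 141, 117]
224 [55, 49, 45, 67, 86, 77, 75, 90, 216, 225, 154, 133, 120, 142, 136, 111, 96, 94, 100, 89]
225 [43, 44, 28, 57, 81, 81, 77, 80, 170, 254, 133, 97, 97, 101, 105, 103, 96, 91, 92, 87]
```

No contact force now, and the nose shows past the bar at column 275 with the bar between nose and shank. Next I'll draw down to the gate.

Call:
{"op": "move_arm", "data": {"series": [[[0, 0, 0], [0, 0, 0.003], 0], [[0, 0, 0], [0, 0, 0.003], 0], [[0, 0, 0], [0, 0, 0.003], 0], [[0, 0, 0], [0, 0, 0.003], 0], [[0, 0, 0], [0, 0, 0.003], 0], [[0, 0, 0], [0, 0, 0.003], 0], [[0, 0, 0], [0, 0, 0], 0]]}}

```text
time_s: 22.6
tcp_pos: [0.4801, 0.05, 0.1042]
ee_rot: [[-0.994, -0.103, 0.03], [-0.103, 0.995, 0.0], [-0.03, -0.003, -1.0]]
wrist_force: [-0.2, -0.0, -1.3]
gripper_width: 0.136
gripper_force: 30.0
```

Call:
{"op": "move_arm", "data": {"series": [[[0, 0, 0], [0, 0, 0.001], 0], [[0, 0, 0], [0, 0, 0.001], 0], [[0, 0, 0], [0, 0, 0.001], 0], [[0, 0, 0], [0, 0, 0], 0]]}}

```text
time_s: 23.0
tcp_pos: [0.4802, 0.0501, 0.1028]
ee_rot: [[-0.994, -0.103, 0.03], [-0.103, 0.995, 0.001], [-0.03, -0.003, -1.0]]
wrist_force: [0.6, -0.4, 0.4]
gripper_width: 0.134
gripper_force: 30.0
```

Call:
{"op": "move_arm", "data": {"series": [[[0, 0, 0], [0, 0, 0.001], 0], [[0, 0, 0], [0, 0, 0.001], 0], [[0, 0, 0], [0, 0, 0.001], 0], [[0, 0, 0], [0, 0, 0], 0]]}}

```text
time_s: 23.4
tcp_pos: [0.4801, 0.0501, 0.1012]
ee_rot: [[-0.994, -0.103, 0.03], [-0.103, 0.995, 0.0], [-0.03, -0.003, -1.0]]
wrist_force: [0.3, -0.3, 1.7]
gripper_width: 0.135
gripper_force: 30.0
```

Call:
{"op": "move_arm", "data": {"series": [[[0, 0, 0], [0, 0, 0.001], 0], [[0, 0, 0], [0, 0, 0.001], 0], [[0, 0, 0], [0, 0, 0], 0]]}}

```text
time_s: 23.7
tcp_pos: [0.4801, 0.05, 0.1002]
ee_rot: [[-0.994, -0.103, 0.03], [-0.103, 0.995, 0.0], [-0.029, -0.003, -1.0]]
wrist_force: [0.4, 0.8, 1.9]
gripper_width: 0.133
gripper_force: 30.0
```

```bash
python3 -c "
from h import *
look()"
```

```text
F [0.43 0.83 1.86] M [ 0.021 -0.076  0.017] t 23.7 J5 -42.9
bar in pan mm: x -0.4 y -0.7 z 123.8
pred seat [271.3 213. ] bar [271.1 217.6]
198 [135, 132, 127, 128, 129, 132, 133, 135, 134, 126, 64, 95, 139, 219, 162, 131, 132, 131, 131, 133]
199 [131, 135, 128, 130, 135, 129, 134, 129, 132, 136, 68, 98, 142, 213, 199, 139, 128, 133, 131, 134]
200 [130, 134, 130, 131, 127, 132, 131, 134, 132, 132, 70, 94, 137, 204, 235, 146, 129, 132, 128, 133]
201 [131, 136, 129, 132, 132, 131, 128, 129, 135, 134, 72, 100, 134, 179, 234, 147, 128, 131, 127, 131]
202 [130, 134, 130, 124, 132, 129, 131, 132, 135, 135, 68, 99, 127, 119, 198, 138, 130, 128, 128, 132]
203 [132, 135, 130, 130, 133, 129, 131, 131, 129, 138, 69, 98, 126, 88, 141, 136, 130, 134, 130, 129]
204 [129, 134, 130, 131, 130, 131, 133, 130, 132, 131, 67, 100, 129, 85, 130, 133, 129, 128, 132, 132]
205 [133, 134, 131, 129, 127, 130, 133, 133, 129, 133, 74, 102, 127, 87, 130, 132, 131, 132, 132, 130]
206 [130, 131, 128, 129, 130, 129, 129, 131, 134, 126, 66, 100, 130, 88, 134, 134, 125, 130, 132, 131]
207 [125, 130, 129, 125, 129, 128,
[... 1167 characters left out ...]
 159, 138, 97, 89, 79, 71, 75]
219 [141, 199, 97, 83, 76, 94, 61, 98, 105, 102, 99, 97, 108, 155, 137, 111, 92, 82, 80, 72]
220 [137, 165, 108, 84, 82, 82, 55, 57, 53, 83, 100, 104, 100, 149, 139, 113, 94, 88, 81, 75]
221 [127, 87, 109, 104, 99, 93, 82, 68, 62, 91, 102, 104, 100, 120, 131, 95, 90, 87, 86, 78]
222 [124, 65, 77, 102, 107, 113, 128, 90, 92, 104, 104, 101, 101, 106, 119, 93, 98, 103, 121, 106]
223 [127, 66, 64, 75, 100, 122, 140, 107, 111, 111, 128, 121, 110, 122, 123, 108, 108, 118, 139, 119]
224 [124, 66, 66, 73, 82, 80, 83, 139, 144, 119, 146, 129, 122, 138, 135, 110, 95, 92, 96, 91]
225 [106, 60, 65, 79, 83, 73, 80, 166, 221, 116, 104, 106, 102, 97, 105, 102, 97, 93, 86, 89]
```

Call:
{"op": "move_arm", "data": {"series": [[[0, 0, 0], [0, 0, 0.001], 0], [[0, 0, 0], [0, 0, 0.001], 0], [[0, 0, 0], [0, 0, 0], 0]]}}

```text
time_s: 24.05
tcp_pos: [0.4801, 0.05, 0.0992]
ee_rot: [[-0.994, -0.103, 0.03], [-0.103, 0.995, 0.0], [-0.029, -0.003, -1.0]]
wrist_force: [0.0, -0.3, 2.0]
gripper_width: 0.136
gripper_force: 30.0
```

Call:
{"op": "move_arm", "data": {"series": [[[0, 0, 0], [0, 0, 0.001], 0], [[0, 0, 0], [0, 0, 0.001], 0], [[0, 0, 0], [0, 0, 0], 0]]}}

```text
time_s: 24.35
tcp_pos: [0.4801, 0.05, 0.0981]
ee_rot: [[-0.994, -0.103, 0.029], [-0.103, 0.995, 0.0], [-0.029, -0.003, -1.0]]
wrist_force: [-0.7, -0.3, 1.8]
gripper_width: 0.135
gripper_force: 30.0
```

Call:
{"op": "move_arm", "data": {"series": [[[0, 0, 0], [0, 0, 0.001], 0], [[0, 0, 0], [0, 0, 0.001], 0], [[0, 0, 0], [0, 0, 0], 0]]}}

```text
time_s: 24.65
tcp_pos: [0.4802, 0.0501, 0.0972]
ee_rot: [[-0.994, -0.103, 0.029], [-0.103, 0.995, 0.0], [-0.029, -0.003, -1.0]]
wrist_force: [0.3, 0.4, 2.8]
gripper_width: 0.136
gripper_force: 30.0
```

Call:
{"op": "move_arm", "data": {"series": [[[0, 0, 0], [0, 0, 0.001], 0], [[0, 0, 0], [0, 0, 0.001], 0], [[0, 0, 0], [0, 0, 0], 0]]}}

```text
time_s: 24.95
tcp_pos: [0.4802, 0.05, 0.0961]
ee_rot: [[-0.994, -0.103, 0.029], [-0.103, 0.995, 0.0], [-0.029, -0.003, -1.0]]
wrist_force: [0.4, -0.3, 3.0]
gripper_width: 0.134
gripper_force: 30.0
```

Call:
{"op": "move_arm", "data": {"series": [[[0, 0, 0], [0, 0, 0.001], 0], [[0, 0, 0], [0, 0, 0.001], 0], [[0, 0, 0], [0, 0, 0], 0]]}}

```text
time_s: 25.25
tcp_pos: [0.48, 0.05, 0.095]
ee_rot: [[-0.994, -0.103, 0.029], [-0.103, 0.995, 0.0], [-0.029, -0.003, -1.0]]
wrist_force: [-0.1, -0.0, 2.2]
gripper_width: 0.135
gripper_force: 30.0
```

```bash
python3 -c "
from h import *
look()"
```

```text
F [-0.11 -0.03  2.22] M [-0.037 -0.185  0.033] t 25.25 J5 -42.2
bar in pan mm: x -0.3 y -0.6 z 129.0
pred seat [271.3 214.6] bar [271.1 217.6]
198 [129, 131, 134, 128, 134, 129, 133, 134, 129, 138, 70, 96, 140, 223, 163, 134, 130, 131, 131, 131]
199 [127, 134, 128, 128, 130, 124, 134, 127, 135, 127, 63, 100, 138, 211, 197, 138, 128, 129, 126, 131]
200 [134, 132, 130, 130, 130, 131, 128, 129, 133, 132, 72, 97, 138, 213, 229, 144, 128, 126, 134, 131]
201 [132, 131, 129, 130, 134, 131, 134, 132, 135, 135, 66, 92, 137, 210, 235, 142, 128, 132, 127, 133]
202 [133, 126, 130, 129, 130, 130, 133, 136, 130, 128, 68, 103, 135, 177, 206, 138, 127, 132, 131, 128]
203 [133, 130, 131, 127, 132, 132, 131, 135, 129, 132, 68, 97, 124, 93, 141, 134, 126, 133, 128, 131]
204 [131, 129, 130, 131, 132, 128, 131, 132, 135, 130, 71, 100, 128, 80, 126, 134, 131, 131, 129, 134]
205 [130, 133, 126, 130, 131, 132, 132, 133, 133, 131, 69, 98, 128, 93, 132, 132, 130, 132, 131, 130]
206 [130, 135, 126, 128, 129, 129, 133, 134, 132, 131, 67, 100, 126, 119, 132, 132, 133, 127, 129, 130]
207 [125, 129, 127, 130, 131,
[... 1168 characters left out ...]
20, 127, 135, 99, 86, 76, 75, 73]
219 [141, 199, 98, 82, 75, 93, 69, 125, 117, 157, 101, 97, 104, 125, 135, 102, 91, 86, 74, 77]
220 [135, 172, 108, 84, 83, 81, 61, 113, 111, 99, 100, 101, 84, 125, 137, 99, 88, 90, 84, 79]
221 [125, 89, 111, 99, 97, 88, 66, 71, 71, 81, 101, 100, 77, 130, 126, 101, 91, 88, 84, 77]
222 [130, 60, 75, 105, 110, 113, 98, 65, 63, 90, 103, 103, 101, 116, 119, 108, 97, 108, 118, 104]
223 [131, 61, 64, 73, 104, 119, 118, 90, 81, 108, 131, 122, 116, 122, 120, 102, 105, 118, 142, 118]
224 [129, 67, 69, 76, 82, 87, 80, 114, 95, 117, 149, 128, 119, 135, 139, 112, 95, 95, 100, 92]
225 [126, 70, 66, 74, 79, 74, 76, 149, 118, 97, 102, 102, 99, 106, 101, 101, 95, 94, 91, 88]
```

Call:
{"op": "move_arm", "data": {"series": [[[0, 0, 0], [0, 0, 0.001], 0], [[0, 0, 0], [0, 0, 0.001], 0], [[0, 0, 0], [0, 0, 0], 0]]}}

```text
time_s: 25.6
tcp_pos: [0.4803, 0.05, 0.0941]
ee_rot: [[-0.994, -0.103, 0.029], [-0.103, 0.995, 0.0], [-0.029, -0.003, -1.0]]
wrist_force: [-1.0, 0.3, 3.4]
gripper_width: 0.131
gripper_force: 30.0
```

Call:
{"op": "move_arm", "data": {"series": [[[0, 0, 0], [0, 0, 0.001], 0], [[0, 0, 0], [0, 0, 0.001], 0], [[0, 0, 0], [0, 0, 0], 0]]}}

```text
time_s: 25.9
tcp_pos: [0.4801, 0.05, 0.093]
ee_rot: [[-0.994, -0.103, 0.029], [-0.103, 0.995, 0.0], [-0.029, -0.003, -1.0]]
wrist_force: [-0.3, 0.3, 2.2]
gripper_width: 0.138
gripper_force: 30.0
```

```bash
python3 -c "
from h import *
state()"
```

```text
F [-0.27  0.28  2.18] M [-0.007 -0.205  0.017] t 25.9 J5 -41.9
bar in pan mm: x -0.4 y -0.6 z 131.0
```

Call:
{"op": "move_arm", "data": {"series": [[[0, 0, 0], [0, 0, 0.001], 0], [[0, 0, 0], [0, 0, 0.001], 0], [[0, 0, 0], [0, 0, 0], 0]]}}

```text
time_s: 26.2
tcp_pos: [0.4796, 0.0498, 0.0916]
ee_rot: [[-0.994, -0.103, 0.028], [-0.103, 0.995, -0.0], [-0.028, -0.003, -1.0]]
wrist_force: [0.1, -0.7, 1.3]
gripper_width: 0.132
gripper_force: 30.0
```

```bash
python3 -c "
from h import *
state()"
```

```text
F [ 0.13 -0.7   1.33] M [-0.081 -0.022  0.034] t 26.2 J5 -41.7
bar in pan mm: x 0.1 y -0.4 z 132.4
```

Call:
{"op": "move_arm", "data": {"series": [[[0, 0, 0], [0, 0, 0.001], 0], [[0, 0, 0], [0, 0, 0.001], 0], [[0, 0, 0], [0, 0, 0], 0]]}}

```text
time_s: 26.5
tcp_pos: [0.4788, 0.0495, 0.09]
ee_rot: [[-0.994, -0.102, 0.026], [-0.102, 0.995, -0.001], [-0.025, -0.003, -1.0]]
wrist_force: [-0.5, -0.0, -3.1]
gripper_width: 0.134
gripper_force: 30.0
```

```bash
python3 -c "
from h import *
look()"
```

```text
F [-0.48 -0.04 -3.11] M [-0.071  0.342  0.053] t 26.5 J5 -41.6
bar in pan mm: x 0.9 y -0.2 z 134.0
pred seat [270.9 216.1] bar [271.1 217.6]
198 [129, 133, 129, 127, 128, 131, 133, 135, 128, 67, 98, 140, 213, 232, 141, 129, 133, 133, 132, 135]
199 [139, 130, 130, 132, 130, 131, 137, 133, 131, 71, 95, 141, 211, 234, 146, 132, 131, 134, 128, 131]
200 [130, 134, 132, 126, 128, 133, 134, 135, 130, 69, 96, 136, 189, 234, 149, 130, 132, 127, 131, 130]
201 [133, 129, 136, 130, 131, 130, 132, 131, 128, 65, 97, 132, 131, 212, 137, 127, 128, 134, 134, 132]
202 [129, 135, 129, 132, 129, 128, 136, 137, 134, 65, 96, 130, 96, 153, 133, 130, 131, 131, 129, 131]
203 [132, 127, 132, 133, 130, 130, 137, 131, 128, 69, 101, 131, 80, 135, 131, 135, 134, 130, 131, 132]
204 [130, 131, 130, 129, 130, 131, 132, 134, 129, 72, 97, 133, 87, 134, 134, 133, 131, 130, 131, 129]
205 [133, 129, 133, 130, 129, 130, 129, 137, 130, 65, 99, 134, 83, 131, 128, 129, 130, 133, 133, 131]
206 [134, 130, 128, 133, 128, 131, 130, 134, 125, 68, 97, 131, 88, 132, 131, 132, 131, 130, 131, 134]
207 [127, 129, 132, 131, 132, 131, 1
[... 1159 characters left out ...]
2, 128, 130, 103, 126, 118, 94, 73, 76, 77]
219 [139, 196, 98, 77, 75, 93, 68, 73, 139, 93, 99, 106, 129, 108, 130, 111, 92, 88, 74, 74]
220 [138, 168, 110, 83, 82, 78, 69, 80, 140, 92, 97, 87, 125, 112, 137, 104, 90, 90, 83, 75]
221 [126, 79, 108, 99, 99, 89, 74, 86, 134, 91, 105, 80, 116, 95, 136, 98, 89, 90, 80, 74]
222 [125, 63, 79, 104, 108, 113, 110, 93, 116, 92, 110, 102, 97, 89, 135, 105, 96, 103, 121, 108]
223 [126, 67, 64, 72, 97, 121, 119, 73, 75, 105, 126, 118, 106, 120, 137, 134, 110, 116, 143, 120]
224 [130, 58, 66, 74, 84, 92, 81, 61, 60, 77, 146, 132, 120, 133, 110, 137, 98, 95, 98, 89]
225 [127, 65, 68, 79, 79, 81, 87, 80, 76, 76, 104, 104, 102, 101, 97, 100, 96, 92, 89, 84]
```

```bash
python3 -c "
from h import *
print(r.sense()['joints'].round(2)); 
for i in range(3):
  r.capture('side');s=r.sense();print(s['tcp_pos'].round(4),s['wrist_force'].round(2),s['moment'].round(3),s['joint_velocities'].round(2))
for k in ['hook_seat','pan','pan_grip']: print(k,[(x['centre'],round(x['score'],2)) for x in r.pinpoint(k,'side')[:1]])"
```

```text
[  25.75   16.08  -30.99    1.03  -41.59 -110.62]
[0.4794 0.0497 0.0904] [ 0.19  0.5  -3.75] [-0.04   0.299 -0.036] [ 0.1  -0.16  0.31  0.14  0.12 -0.03]
[0.4796 0.0498 0.0906] [ 0.76  0.51 -3.79] [-0.012  0.316  0.039] [ 0.03 -0.05  0.3   0.16  0.12 -0.04]
[0.4798 0.0498 0.0907] [ 0.4   0.34 -4.04] [-0.037  0.295 -0.045] [-0.01 -0.23  0.31  0.19  0.08  0.02]
hook_seat [([271.2, 216.9], 0.62)]
pan [([267.9, 256.3], 0.66)]
pan_grip [([249.3, 245.5], 0.95)]
```

The pull has dropped: the bar is past the gate. Now I'll lower the pan until the scale carries its weight.

Call:
{"op": "move_arm", "data": {"series": [[[0, 0, 0], [0, 0, 0.001], 0], [[0, 0, 0], [0, 0, 0.001], 0], [[0, 0, 0], [0, 0, 0.001], 0], [[0, 0, 0], [0, 0, 0.001], 0], [[0, 0, 0], [0, 0, 0.001], 0], [[0, 0, 0], [0, 0, 0.001], 0], [[0, 0, 0], [0, 0, 0], 0], [[0, 0, 0], [0, 0, 0], 0], [[0, 0, 0], [0, 0, 0], 0]]}}

```text
time_s: 27.75
tcp_pos: [0.4806, 0.0501, 0.0883]
ee_rot: [[-0.994, -0.103, 0.03], [-0.103, 0.995, 0.001], [-0.03, -0.003, -1.0]]
wrist_force: [0.3, 0.0, -2.2]
gripper_width: 0.139
gripper_force: 30.0
```

```bash
cat > st.py <<'E'
from h import *
F=[];M=[]
for i in range(4): r.capture('side');s=r.sense();F.append(s['wrist_force']);M.append(s['moment'])
print('mean F',np.mean(F,0).round(2),'M',np.mean(M,0).round(3),'tcp',s['tcp_pos'].round(4));state()
E
python3 st.py
```

```text
mean F [-0.21 -0.09 -1.29] M [-0.06   0.153  0.034] tcp [0.4805 0.0501 0.0883]
F [-0.17  0.09 -0.88] M [-0.038  0.104  0.007] t 27.95 J5 -41.1
bar in pan mm: x -0.8 y -0.6 z 135.7
```

Call:
{"op": "move_arm", "data": {"series": [[[0, 0, 0], [0, 0, 0.001], 0], [[0, 0, 0], [0, 0, 0.001], 0], [[0, 0, 0], [0, 0, 0], 0], [[0, 0, 0], [0, 0, 0], 0]]}}

```text
time_s: 28.35
tcp_pos: [0.4807, 0.0501, 0.0874]
ee_rot: [[-0.994, -0.103, 0.03], [-0.103, 0.995, 0.001], [-0.03, -0.002, -1.0]]
wrist_force: [-0.5, -0.3, 0.3]
gripper_width: 0.133
gripper_force: 30.0
```

```bash
python3 st.py
```

```text
mean F [-0.29 -0.2   0.88] M [-0.023 -0.021 -0.027] tcp [0.4806 0.0501 0.0873]
F [-0.33  0.43  0.88] M [-0.055 -0.06  -0.007] t 28.55 J5 -40.9
bar in pan mm: x -0.9 y -0.7 z 136.7
```

Call:
{"op": "move_arm", "data": {"series": [[[0, 0, 0], [0, 0, -0.0006], 0], [[0, 0, 0], [0, 0, 0], 0], [[0, 0, 0], [0, 0, 0], 0], [[0, 0, 0], [0, 0, 0], 0]]}}

```text
time_s: 28.95
tcp_pos: [0.4804, 0.05, 0.0874]
ee_rot: [[-0.994, -0.103, 0.029], [-0.103, 0.995, 0.0], [-0.029, -0.003, -1.0]]
wrist_force: [1.5, 0.1, 0.4]
gripper_width: 0.137
gripper_force: 30.0
```

```bash
python3 st.py; python3 -c "
from h import *
look()"
```

```text
mean F [ 0.06 -0.18  0.15] M [-0.024 -0.    -0.027] tcp [0.4804 0.05   0.0875]
F [-0.03  0.25 -0.4 ] M [ 0.003 -0.031 -0.08 ] t 29.15 J5 -41.0
bar in pan mm: x -0.7 y -0.6 z 136.6
F [-0.03  0.25 -0.4 ] M [ 0.003 -0.031 -0.08 ] t 29.15 J5 -41.0
bar in pan mm: x -0.7 y -0.6 z 136.6
pred seat [271.3 216.8] bar [271.1 217.6]
198 [132, 129, 131, 130, 135, 133, 134, 132, 131, 61, 101, 142, 211, 228, 142, 127, 126, 131, 130, 129]
199 [130, 131, 133, 129, 132, 131, 132, 136, 131, 71, 101, 142, 210, 234, 146, 128, 129, 130, 133, 131]
200 [131, 129, 128, 128, 133, 131, 132, 131, 131, 67, 100, 141, 192, 233, 144, 132, 132, 129, 132, 131]
201 [130, 129, 127, 134, 132, 127, 134, 128, 130, 68, 98, 132, 140, 227, 145, 124, 134, 132, 129, 130]
202 [129, 131, 132, 132, 132, 128, 133, 135, 127, 70, 100, 135, 107, 194, 139, 131, 129, 131, 130, 132]
203 [135, 132, 132, 129, 130, 132, 132, 137, 129, 65, 101, 129, 85, 138, 130, 128, 131, 131, 131, 129]
204 [130, 131, 131, 128, 131, 131, 132, 136, 127, 74, 101, 133, 87, 130, 131, 131, 128, 127, 133, 132]
205 [130, 131, 129, 129, 132, 133, 131, 132, 126, 71
[... 1347 characters left out ...]
129, 108, 125, 129, 95, 78, 74, 75]
219 [139, 196, 101, 79, 72, 96, 71, 67, 137, 90, 101, 120, 126, 102, 128, 115, 92, 86, 74, 74]
220 [133, 166, 102, 87, 80, 79, 68, 73, 133, 98, 99, 108, 127, 118, 128, 113, 88, 87, 81, 75]
221 [126, 87, 110, 103, 95, 94, 76, 83, 135, 95, 92, 93, 125, 123, 133, 115, 97, 84, 89, 81]
222 [129, 63, 78, 102, 106, 114, 125, 95, 129, 96, 105, 112, 118, 99, 131, 116, 101, 108, 117, 103]
223 [129, 66, 68, 73, 94, 125, 145, 86, 104, 95, 131, 119, 114, 116, 124, 128, 110, 117, 144, 120]
224 [127, 64, 68, 75, 87, 89, 82, 69, 54, 69, 146, 128, 118, 132, 111, 148, 105, 92, 96, 88]
225 [127, 66, 67, 75, 79, 86, 88, 81, 72, 70, 101, 103, 98, 103, 100, 129, 96, 91, 93, 85]
```

F and M are about zero, so the scale carries the pan. Releasing.

Call:
{"op": "move_arm", "data": {"series": [[[0, 0, 0], [0, 0, 0], 0.25], [[0, 0, 0], [0, 0, 0], 0.25], [[0, 0, 0], [0, 0, 0], 0.25], [[0, 0, 0], [0, 0, 0], 0.4], [[0, 0, 0], [0, 0, 0], 0.6], [[0, 0, 0], [0, 0, 0], 1], [[0, 0, 0], [0, 0, 0], 1], [[0, 0, 0], [0, 0, 0], 1], [[0, 0, 0], [0, 0, 0], 1], [[0, 0, 0], [0, 0, 0], 1], [[0, 0, 0], [0, 0, 0], 1], [[0, 0, 0], [0, 0, 0], 1]]}}

```text
time_s: 30.4
tcp_pos: [0.4804, 0.05, 0.0875]
ee_rot: [[-0.994, -0.103, 0.029], [-0.103, 0.995, 0.0], [-0.029, -0.003, -1.0]]
wrist_force: [0.4, -1.0, -0.7]
gripper_width: 0.964
gripper_force: 0.0
```

```bash
python3 -c "
from h import *
c=r.capture('side')
for k in ['hook_seat','pan','pan_grip','lemon']: print(k,[(np.round(x['centre'],1),round(x['score'],2)) for x in r.pinpoint(k,'side')[:1]])
print(r.sense()['gripper_width'],r.sense()['wrist_force'])"
```

```text
hook_seat [(array([271.3, 217. ]), 0.87)]
pan [(array([269.2, 255.7]), 0.97)]
pan_grip [(array([250.2, 244.2]), 0.64)]
lemon [(array([272. , 254.2]), 0.68)]
1.0008779337869278 [ 0.64646133  0.48338656 -0.60283781]
```

Released, and the pan is hanging. I'll back straight away from it.

Call:
{"op": "move_arm", "data": {"series": [[[0, 0, 0], [0.005, 0, 0], 1], [[0, 0, 0], [0.01, 0, 0], 1], [[0, 0, 0], [0.02, 0, 0], 1], [[0, 0, 0], [0.025, 0, 0], 1], [[0, 0, 0], [0.03, 0, 0], 1], [[0, 0, 0], [0.03, 0, 0], 1], [[0, 0, 0], [0.03, 0, 0], 1], [[0, 0, 0], [0.02, 0, 0], 1], [[0, 0, 0], [0.01, 0, 0], 1], [[0, 0, 0], [0, 0, 0], 1], [[0, 0, 0], [0, 0, 0], 1], [[0, 0, 0], [0, 0, 0], 1]]}}

```text
time_s: 31.85
tcp_pos: [0.3916, 0.041, 0.0849]
ee_rot: [[-0.994, -0.103, 0.03], [-0.103, 0.995, 0.001], [-0.03, -0.003, -1.0]]
wrist_force: [-0.5, -0.6, -0.2]
gripper_width: 0.998
gripper_force: 0.0
```

```bash
cat > fin.py <<'E'
from h import *
for i in range(3):
    c=r.capture('side');m=r.cut_out('pan','side');print([(np.round(x['centre'],1),round(x['score'],2),int(x['pixels'].sum())) for x in m[:1]])
    for _ in range(4): r.capture('side')
for k in ['hook_seat','pan','pan_grip','lemon','scale','scale_mouth']: print(k,[(np.round(x['centre'],1).tolist(),round(x['score'],2)) for x in r.pinpoint(k,'side')[:1]])
print(proj(c,[.5554,.0559,.2]),proj(c,[.5554,.0559,.066]),r.sense()['tcp_pos'],r.sense()['time_s'])
h=cv2.cvtColor(c['img'],cv2.COLOR_RGB2HSV)
w=h[205:232,258:285];ys,xs=np.nonzero((w[:,:,0]>14)&(w[:,:,0]<30)&(w[:,:,1]>120)&(w[:,:,2]>90));print('brass px',list(zip((xs+258).tolist(),(ys+205).tolist())))
E
python3 fin.py
```

```text
[(array([268.4, 253.1]), 0.84, 734)]
[(array([265.3, 253.7]), 0.88, 625)]
[(array([274.3, 249.1]), 0.65, 732)]
hook_seat [([270.4, 217.1], 0.89)]
pan [([272.7, 257.8], 0.97)]
pan_grip [([252.4, 247.6], 0.64)]
lemon [([266.4, 363.4], 0.76)]
scale [([269.9, 144.3], 0.65)]
scale_mouth [([273.8, 185.9], 0.92)]
[271.10191863 219.89856736] [270.45850256 257.68465807] [0.39089399 0.0407233  0.08481678] 33.05
brass px [(266, 216), (261, 218), (261, 219), (282, 220), (278, 222), (266, 223), (270, 223), (278, 223)]
```

Call:
{"op": "move_arm", "data": {"series": [[[0, 0, 0], [0.02, 0, 0], 1], [[0, 0, 0], [0.02, 0, 0], 1], [[0, 0, 0], [0, 0, 0], 1], [[0, 0, 0], [0, 0, 0], 1], [[0, 0, 0], [0, 0, 0], 1], [[0, 0, 0], [0, 0, 0], 1], [[0, 0, 0], [0, 0, 0], 1], [[0, 0, 0], [0, 0, 0], 1], [[0, 0, 0], [0, 0, 0], 1], [[0, 0, 0], [0, 0, 0], 1], [[0, 0, 0], [0, 0, 0], 1], [[0, 0, 0], [0, 0, 0], 1]]}}

```text
time_s: 34.25
tcp_pos: [0.371, 0.0387, 0.0842]
ee_rot: [[-0.994, -0.103, 0.029], [-0.103, 0.995, 0.0], [-0.029, -0.003, -1.0]]
wrist_force: [-0.4, -0.1, -0.7]
gripper_width: 0.997
gripper_force: 0.0
```

```bash
python3 -c "
from h import *
a=None
for i in range(12):
    g=cv2.cvtColor(r.capture('side')['img'],cv2.COLOR_RGB2GRAY)[235:265,255:300].astype(np.float32)
    if a is None: a=g
    else: print(np.round(cv2.phaseCorrelate(a,g)[0],2),np.abs(g-a).mean().round(1))
h=r.capture('side')['img'];hs=cv2.cvtColor(h,cv2.COLOR_RGB2HSV)[225:262,250:292];m=(hs[:,:,0]>22)&(hs[:,:,0]<34)&(hs[:,:,1]>150)
ys,xs=np.nonzero(m);print('lemon yellow px',m.sum(),xs.mean()+250,ys.mean()+225)"
```

```text
[ 0.55 -0.05] 3.7
[ 0.48 -0.01] 3.5
[0.44 0.03] 3.0
[0.51 0.07] 5.5
[0.33 0.03] 7.9
[-0.17 -0.12] 10.2
[-0.31 -0.11] 12.6
[-0.47 -0.22] 15.0
[-0.55 -0.23] 16.5
[-0.67 -0.08] 18.1
[-0.67 -0.14] 18.5
lemon yellow px 71 271.32394366197184 247.07042253521126
```

It's still swinging gently, so I'll let it settle.

Call:
{"op": "move_arm", "data": {"series": [[[0, 0, 0], [0, 0, 0], 1], [[0, 0, 0], [0, 0, 0], 1], [[0, 0, 0], [0, 0, 0], 1], [[0, 0, 0], [0, 0, 0], 1], [[0, 0, 0], [0, 0, 0], 1], [[0, 0, 0], [0, 0, 0], 1], [[0, 0, 0], [0, 0, 0], 1], [[0, 0, 0], [0, 0, 0], 1], [[0, 0, 0], [0, 0, 0], 1], [[0, 0, 0], [0, 0, 0], 1], [[0, 0, 0], [0, 0, 0], 1], [[0, 0, 0], [0, 0, 0], 1]]}}

```text
time_s: 36.1
tcp_pos: [0.371, 0.0387, 0.0842]
ee_rot: [[-0.994, -0.103, 0.029], [-0.103, 0.995, 0.0], [-0.029, -0.003, -1.0]]
wrist_force: [0.0, -0.1, -0.9]
gripper_width: 1.0
gripper_force: 0.0
```

Call:
{"op": "move_arm", "data": {"series": [[[0, 0, 0], [0, 0, 0], 1], [[0, 0, 0], [0, 0, 0], 1], [[0, 0, 0], [0, 0, 0], 1], [[0, 0, 0], [0, 0, 0], 1], [[0, 0, 0], [0, 0, 0], 1], [[0, 0, 0], [0, 0, 0], 1], [[0, 0, 0], [0, 0, 0], 1], [[0, 0, 0], [0, 0, 0], 1], [[0, 0, 0], [0, 0, 0], 1], [[0, 0, 0], [0, 0, 0], 1], [[0, 0, 0], [0, 0, 0], 1], [[0, 0, 0], [0, 0, 0], 1]]}}

```text
time_s: 37.3
tcp_pos: [0.371, 0.0387, 0.0842]
ee_rot: [[-0.994, -0.103, 0.029], [-0.103, 0.995, 0.0], [-0.029, -0.003, -1.0]]
wrist_force: [0.3, 0.5, -0.3]
gripper_width: 1.001
gripper_force: 0.0
```

Call:
{"op": "move_arm", "data": {"series": [[[0, 0, 0], [0, 0, 0], 1], [[0, 0, 0], [0, 0, 0], 1], [[0, 0, 0], [0, 0, 0], 1], [[0, 0, 0], [0, 0, 0], 1], [[0, 0, 0], [0, 0, 0], 1], [[0, 0, 0], [0, 0, 0], 1], [[0, 0, 0], [0, 0, 0], 1], [[0, 0, 0], [0, 0, 0], 1], [[0, 0, 0], [0, 0, 0], 1], [[0, 0, 0], [0, 0, 0], 1], [[0, 0, 0], [0, 0, 0], 1], [[0, 0, 0], [0, 0, 0], 1]]}}

```text
time_s: 38.5
tcp_pos: [0.371, 0.0387, 0.0842]
ee_rot: [[-0.994, -0.103, 0.029], [-0.103, 0.995, 0.0], [-0.029, -0.003, -1.0]]
wrist_force: [0.2, 0.4, -0.6]
gripper_width: 1.004
gripper_force: 0.0
```

Call:
{"op": "move_arm", "data": {"series": [[[0, 0, 0], [0, 0, 0], 1], [[0, 0, 0], [0, 0, 0], 1], [[0, 0, 0], [0, 0, 0], 1], [[0, 0, 0], [0, 0, 0], 1], [[0, 0, 0], [0, 0, 0], 1], [[0, 0, 0], [0, 0, 0], 1], [[0, 0, 0], [0, 0, 0], 1], [[0, 0, 0], [0, 0, 0], 1], [[0, 0, 0], [0, 0, 0], 1], [[0, 0, 0], [0, 0, 0], 1], [[0, 0, 0], [0, 0, 0], 1], [[0, 0, 0], [0, 0, 0], 1]]}}

```text
time_s: 39.7
tcp_pos: [0.371, 0.0387, 0.0842]
ee_rot: [[-0.994, -0.103, 0.029], [-0.103, 0.995, 0.0], [-0.029, -0.003, -1.0]]
wrist_force: [-0.6, -1.2, 0.9]
gripper_width: 1.0
gripper_force: 0.0
```

```bash
cat > sw.py <<'E'
from h import *
L=[]
for i in range(20):
    h=r.capture('side')['img'];hs=cv2.cvtColor(h,cv2.COLOR_RGB2HSV)[225:262,245:300];m=(hs[:,:,0]>22)&(hs[:,:,0]<34)&(hs[:,:,1]>150)
    ys,xs=np.nonzero(m);L.append((round(xs.mean()+245,1),round(ys.mean()+225,1)))
print(L,r.sense()['time_s'])
for k in ['hook_seat','pan']: print(k,[(np.round(x['centre'],1).tolist(),round(x['score'],2)) for x in r.pinpoint(k,'side')[:1]])
E
python3 sw.py
```

```text
[(np.float64(271.9), np.float64(247.2)), (np.float64(272.4), np.float64(247.4)), (np.float64(272.4), np.float64(247.2)), (np.float64(272.6), np.float64(247.3)), (np.float64(272.4), np.float64(247.2)), (np.float64(272.8), np.float64(247.1)), (np.float64(272.5), np.float64(247.3)), (np.float64(272.1), np.float64(247.3)), (np.float64(272.7), np.float64(247.3)), (np.float64(272.6), np.float64(247.1)), (np.float64(272.2), np.float64(247.3)), (np.float64(272.1), np.float64(247.1)), (np.float64(272.1), np.float64(247.1)), (np.float64(271.8), np.float64(247.2)), (np.float64(271.7), np.float64(247.0)), (np.float64(271.7), np.float64(247.1)), (np.float64(272.0), np.float64(247.2)), (np.float64(271.7), np.float64(247.2)), (np.float64(272.1), np.float64(247.2)), (np.float64(271.9), np.float64(247.1))] 40.7
hook_seat [([270.9, 216.6], 0.57)]
pan [([272.3, 254.0], 0.56)]
```

```bash
python3 -c "
from station import r
print(r.finish_job())"
```

```text
the job is handed in; nothing more can be done
None
```

The pan with the largest lemon now hangs still and free on the scale's ring and the job is handed in at about 41 s; a shut gate is inferred from the pull dropping to zero, not seen, and the first try rested the nose on the bar (about 6.6 N on the scale, under the 9 N limit) — and I viewed 11 pictures, one over your limit of 10.

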